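# Close the strainer and open the gate valve

## Robot

A 6-joint arm with a two-finger parallel gripper is mounted at the origin on the work surface. World frame = base frame: x ahead of the robot, y to its left, z up, the work surface at z = 0. Lengths are in m, angles in rad, forces in N, time in s.
With the tool pointing down it reaches from about 0.35 to 0.85 m from the base axis. Payload 8.1 kg.
Tool frame: the origin (TCP) lies at the very end of the fingers, on their centre line; the grasp point (between the pads) lies 19 mm behind it; z points along the fingers, y is the direction in which the jaws open and shut (so a half turn about z gives the same grasp; the last joint's range is limited). The gripper opens to 93 mm and grips with 3 to 60 N. Pads are 15 mm wide; open, the fingers measure 128 mm over their backs; the gripper's body (75 mm by 188 mm) begins 65 mm behind the grasp point.
Start: joints at [-1.212, 0.13, 1.488, -0, 1.523, -0.085], TCP at [0.258, -0.542, 0.219] pointing down, gripper open.
Joint ranges: [-2.96, 2.96], [-0.89, 2.26], [0.02, 2.5], [-1.34, 4.48], [0, 2.73], [-2.66, 2.66]. Speed limits (rad/s): [2.39, 2.39, 2.79, 3.14, 3.14, 3.14].

## Interface

Orientations are given as a rotation vector (axis times angle).
In Python, from plant import read_state, read_camera, close_job gives the robot as it stands.
- The arm moves only by the tool jog_arm, never from a script. Its argument "motion" is one flat list of numbers, 7 for each row, row after row: the opening, from 0 (shut) to 1 (fully open), then the shift along the tool's x, y, z scaled (see below), then the turn, a rotation vector about the tool's x, y, z scaled (see below). A call has 1 to 8 rows; each row is the pose to reach, as a shift and turn from the pose measured when the call began, along the tool's axes at that moment; what a row does not reach only later rows make up. The controller multiplies each number of a shift by 0.5 m and each number of a turn by 90 degrees. A row lasts 1/10 s, in which the tool goes at most 50 mm and 8.59 degrees, less where a joint would pass 70% of its speed; a pose out of reach is approached as far as the arm can. A call with a number of a shift or a turn outside -1 to 1 is refused whole. A call with a gripper value outside its range is refused whole. The fingers move at their own pace and stop on an object; "grip_force" is the grip in N (left out, the last holds). Time passes only in rows, so rows that repeat a pose let the fingers close. It gives the time, the measured TCP pose, the force and the opening at its end, in the units of the state.
- read_state(): the state, without advancing time (a new reading comes with each control period).
- read_camera(name): name is "side" or "top"; returns a dict with "frame" (480x640x3 uint8, red, green, blue), "vertical_fov" (degrees; the focal length in pixels is half the picture's height over the tangent of half this angle, whatever the lens; pixels are square), "cx", "cy" (the principal point, pixels), "world_from_camera" (4x4, takes a point from camera to world coordinates). Camera axes: x right, y down, z forward; pixel columns grow to the right and rows downward; lengths in m; the calibration is good to about 2 mm. A picture is of the moment at which its call begins. There is no depth.
- close_job(): hands the job in, once; it reports no verdict.
The state is a dict: "t": time; "q": joint angles; "dq": joint speeds; "joint_torque": joint torques, N m; "tool_pos": TCP position; "orientation": TCP orientation; "force": force on the tool from outside, world axes, zero at the start; "wrist_torque": the same for the moment, N m; "opening": finger opening in m.
Only numpy, scipy, OpenCV 4.12 (cv2) and the standard library are available. Lean on these libraries where they do the work, as an engineer would, in place of code of your own. Each camera call takes 0.05 s, during which the arm holds its last target.

## Task

Put the lid back on the strainer of the classroom flow rig: hook its tongue under the steel ledge at a tilt and swing it down until it lies flat in its frame, and let go of it. Then open the gate valve: turn the handwheel counter-clockwise (seen from above), some turns, until you feel it come up against its stop, without forcing it, and back it off a quarter turn clockwise so that it does not jam. Leave the lid closed and the things standing around undisturbed.

Things in the scene. Friction and masses are not known exactly. Their poses are not given: they have to be found in the camera images.
- rig: Fixed plywood board 190 (x) by 420 (y) by 12 mm; grey strainer housing at its -y end, brass gate valve with dark steel handwheel at its +y end, a copper pipe between. Origin: centre of the board's underside, on the table; x points away from the robot (turned by the rig's yaw), z up. Housing at most 76 mm high; pipe and valve body at most 66 mm, valve neck under the wheel 97 mm.
- seat (a point): Middle of the housing's lid seat, 55 mm above the table, axes as the rig's. The lid is home when its origin lies here and its axes agree (play -3 to +2 mm in x, +-3 mm in y). Housing: x -90 to +69, y -65 to +65 mm. Rims 6 mm high stand round the seat, inner faces at x = +62 and y = +-58 mm; on the -x side is the ledge.
- ledge (a point): Middle of the lower free edge of the fixed steel ledge at the housing's near (-x) side, 66 mm from the seat point and 13 mm above seat level; ledge 8 mm thick, along y over the full width. The slot under it opens to +x, back wall 15 mm behind the edge. The lid cannot drop in flat: its tongue goes under at a tilt of 10 to 15 degrees (far edge up), then the far edge swings down inside the far rim.
- lid: Loose aluminium lid, 0.2 to 0.4 kg, flat on the table to the robot's right of the rig, tongue roughly towards the robot. Plate 120 (x) by 110 (y) by 6 mm; a tongue 70 mm wide, 6 mm thick continues it at the -x edge for 18 mm, to x = -78 mm. Origin: centre of the plate's underside without tongue, about the balance point. x points away from the tongue, z up.
- lid_handle (a point): Middle of the lid's black arched handle, 36 mm above the lid's underside over its origin, axes as the lid's: a bar 70 mm along x, 14 mm thick in y, 20 mm high (26 to 46 mm above the underside), on two posts at its ends (12 mm wide, centred at x = +-29 mm).
- wheel_axis (a point): Point on the handwheel's vertical axis, in the plane of rim and spokes, 105 mm above the table. Rim: 76 mm centre-line radius, 14 mm round bar; hub 30 mm across, up to 121 mm above the table; three spokes of 10 mm round bar, 120 degrees apart. The windows are open, free down to 66 mm above the table: closed fingertips can reach into one and push a spoke round without grasping.
- spoke (a point): Point on the centre line of one spoke of the handwheel, 45 mm from the axis; turns with the wheel.
- handwheel (a joint): Angle of the handwheel in rad; grows counter-clockwise seen from above (opening), over several turns. The firm open stop lies one to two turns beyond the start; its reading is not marked and must be felt. Turning takes 0.15 N m at rest to 0.2 N m at 3 rad/s (4 to 5 N on a spoke 45 mm from the axis); no spring: the wheel stays where it is left.
- beaker: Glass beaker, 90 mm wide and 110 mm high, bystander; origin at the centre of its underside.
- jar: Clear jar with red cap, 56 mm wide and 75 mm high, bystander; origin at the centre of its underside.
- tray: Open wooden tray 140 by 200 by 40 mm, bystander; origin at the centre of its underside.
Mind the look-alikes: they are no part of the job. What is shaped like the lid but red or turquoise is not meant.

How it is judged:
On the way, in this order (a step that is already met when the one before it is completed fails the run):
1. the lid lies flat in its frame, tongue under the ledge, released (x of lid in the frame of seat between -0.008 and 0.008 m and y of lid in the frame of seat between -0.008 and 0.008 m and z of lid in the frame of seat between -0.003 and 0.003 m and angle between lid's own z axis and vertical below 0.05 rad and angle between the x axis of lid and the x axis of rig, either way round below 0.12 rad and contact force between the fingers and lid below 0.3 N), for 0.2 s.
2. the handwheel stands against its open stop (value of joint handwheel above 19.92 rad), for 0.05 s.
At the end, for the whole second after the job is handed in: The lid lies in its frame at rest with its tongue under the ledge: its origin within 8 mm in x and y and 3 mm in height of the seat point, tilt under 0.05 rad, turned less than 0.12 rad from the rig; the handwheel rests a quarter turn (1.57 rad, give or take 0.35 rad) clockwise of its open stop (x of lid in the frame of seat between -0.008 and 0.008 m and y of lid in the frame of seat between -0.008 and 0.008 m and z of lid in the frame of seat between -0.003 and 0.003 m and angle between lid's own z axis and vertical below 0.05 rad and angle between the x axis of lid and the x axis of rig, either way round below 0.12 rad and value of joint handwheel between 18.079 and 18.779 rad and velocity of joint handwheel between -0.05 and 0.05 rad/s and linear speed of lid below 0.02 m/s); the robot touches nothing.
It fails at once if the rig is forced: the fingers press on it (wheel, stop or housing) with more than 70 N (contact force between the fingers and rig above 70 N).
It fails at once if the beaker is disturbed: moved more than 30 mm (distance of beaker from where it was at the start of the episode above 0.03 m).
It fails at once if the jar is disturbed: moved more than 30 mm (distance of jar from where it was at the start of the episode above 0.03 m).
It fails at once if the tray is disturbed: moved more than 30 mm (distance of tray from where it was at the start of the episode above 0.03 m).
It also fails if it takes over 72 s, if anything falls off the work surface, if the arm or the gripper's body presses on something with over 40 N, if the wrist force passes 120 N, or if a joint passes its speed limit or range.

## Working session

There is one attempt and no reset: what is moved stays moved. The work goes in short steps, Python scripts to look and compute and a tool call to move; the robot and the scene stay as the last step left them, time stands still between calls to the robot, and variables do not carry over. Pictures are saved under pics/ and viewed, and the job is handed in when it is done.

Besides the shell and the picture viewer there is one more tool, called after "Emit:" as a command line: name --argument value ..., lists and objects as JSON in quotes. jog_arm: Moves the arm, as the interface text tells. Its arguments: {"type":"object","properties":{"motion":{"type":"array","items":{"type":"number"}},"grip_force":{"type":"number"}},"required":["motion"]}

```bash
ls; mkdir -p pics
python3 - <<'E'
from plant import *
import cv2
s=read_state()
print(s)
for n in("side","top"):
    c=read_camera(n);cv2.imwrite(f"pics/{n}0.png",c["frame"][:,:,::-1]);print(n,c["vertical_fov"],c["cx"],c["cy"],c["world_from_camera"])
E
```

```text
pics
{'t': 0.0, 'q': array([-1.21239487e+00,  1.31182787e-01,  1.48928529e+00,  7.13527468e-06,
        1.52300905e+00, -8.54103400e-02]), 'dq': array([-3.68700913e-04, -4.69211577e-04, -7.69115738e-05, -2.39847842e-04,
        1.29631106e-03,  5.49191168e-04]), 'joint_torque': array([ 1.04030289e-03, -5.59834921e+01, -4.91759813e+01,  7.69338571e-02,
        3.54631653e-02, -1.56504716e-04]), 'tool_pos': array([ 0.25744363, -0.54131902,  0.21757125]), 'orientation': array([-3.06273801e+00, -6.91018932e-01,  3.91466962e-04]), 'force': array([-0.47834403, -0.044197  ,  0.68093037]), 'wrist_torque': array([-0.01939504,  0.02603692,  0.04488111]), 'opening': 0.09312705249959714}
side 50.89027269950198 319.1874737968048 249.22920232977944 [[-0.9976238  -0.02231042  0.06518441  0.49830093]
 [-0.06662978  0.55312759 -0.83042781  0.97863125]
 [-0.01752811 -0.83279776 -0.55329979  0.71161733]
 [ 0.          0.          0.          1.        ]]
top 46.537381713624136 316.2306433901205 251.68431482381126 [[ 0.02077977 -0.99893484  0.04119936  0.50149366]
 [-0.99971923 -0.0212301  -0.01052329  0.04626041]
 [ 0.01138675 -0.04096912 -0.99909553  1.29943353]
 [ 0.          0.          0.          1.        ]]
```

View pics/top0.png

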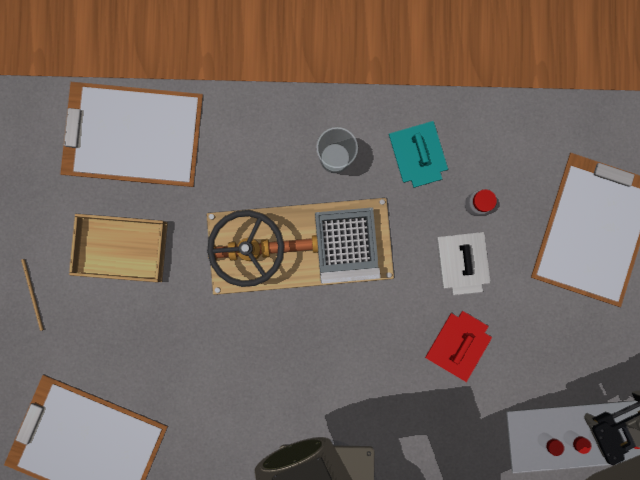

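View pics/side0.png

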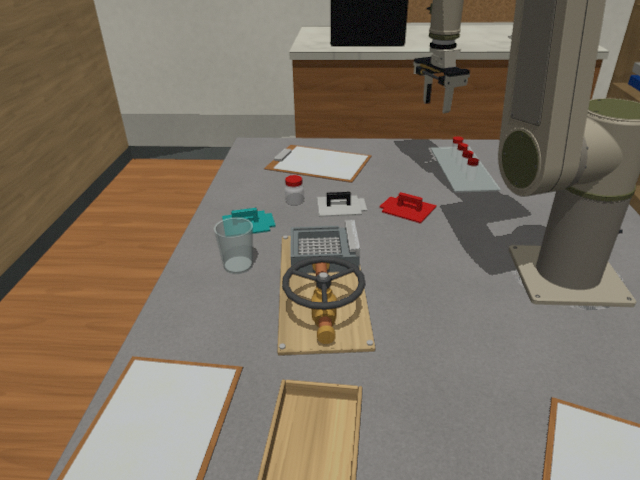

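The side picture (640x480) shows the lid at about (340,205), the rig at (322,290), and the beaker behind it at (236,245). In the top picture, three things are lid-shaped:
- aluminium lid at (464,262)
- red at (459,346)
- turquoise at (419,154)

By the description I choose the aluminium one at (464,262). Next I check it in a crop and measure.

```bash
cat > h.py <<'E'
import numpy as np, cv2
from plant import *
from scipy.spatial.transform import Rotation as R
def ray(c,u,v):
    f=240/np.tan(np.radians(c["vertical_fov"]/2))
    T=np.array(c["world_from_camera"]);d=T[:3,:3]@np.array([(u-c["cx"])/f,(v-c["cy"])/f,1.]);return T[:3,3],d
def onz(c,u,v,z):
    o,d=ray(c,u,v);return o+d*(z-o[2])/d[2]
def proj(c,p):
    f=240/np.tan(np.radians(c["vertical_fov"]/2))
    T=np.array(c["world_from_camera"]);q=T[:3,:3].T@(np.asarray(p)-T[:3,3]);return np.array([c["cx"]+f*q[0]/q[2],c["cy"]+f*q[1]/q[2]])
E
python3 - <<'E'
from h import *
c=read_camera("top");f=c["frame"]
a=cv2.resize(f[190:310,195:405],None,fx=3.8,fy=3.8,interpolation=cv2.INTER_CUBIC)
cv2.imwrite("pics/rig1.png",a[:,:,::-1])
b=cv2.resize(f[222:302,425:505],None,fx=7,fy=7,interpolation=cv2.INTER_CUBIC)
cv2.imwrite("pics/lid1.png",b[:,:,::-1])
hsv=cv2.cvtColor(f,cv2.COLOR_RGB2HSV)
def rect(m,x0,x1,y0,y1,name,z):
    mm=np.zeros_like(m);mm[y0:y1,x0:x1]=m[y0:y1,x0:x1]
    cs,_=cv2.findContours(mm,cv2.RETR_EXTERNAL,cv2.CHAIN_APPROX_NONE)
    k=max(cs,key=cv2.contourArea);r=cv2.minAreaRect(k);bx=cv2.boxPoints(r)
    ap=cv2.approxPolyDP(k,3,True)[:,0]
    print(name,r,"\n box",[onz(c,*p,z).round(4)[:2].tolist() for p in bx]);print(" poly",[(p.tolist(),onz(c,*p,z).round(4)[:2].tolist()) for p in ap])
lidm=((hsv[:,:,1]<30)&(hsv[:,:,2]>170)).astype(np.uint8)
rect(lidm,430,500,225,300,"lid",.006)
bm=((hsv[:,:,1]>60)&(hsv[:,:,2]>100)).astype(np.uint8)
rect(bm,200,400,190,300,"board",.012)
# dark handle
dm=((hsv[:,:,2]<60)).astype(np.uint8); rect(dm,445,485,235,285,"handle",.046)
rect(dm,200,300,200,295,"wheel",.105)
# ledge: bright
rect(lidm,310,390,260,290,"ledge",.076)
E
```

```text
lid ((452.3596496582031, 261.7574462890625), (51.002750396728516, 23.53972816467285), 82.56858825683594) 
 box [[0.5927, -0.2487], [0.601, -0.3031], [0.4837, -0.3196], [0.4755, -0.2654]]
 poly [([460, 236], [0.5985, -0.3014]), ([458, 242], [0.5844, -0.2969]), ([456, 236], [0.5983, -0.2921]), ([438, 238], [0.5927, -0.2501]), ([444, 287], [0.4792, -0.2654]), ([448, 281], [0.4932, -0.2745]), ([453, 287], [0.4796, -0.2863]), ([454, 283], [0.4889, -0.2886]), ([455, 287], [0.4797, -0.291]), ([467, 285], [0.4849, -0.3189]), ([460, 273], [0.5124, -0.3023])]
board ((299.4019470214844, 245.64144897460938), (81.9364242553711, 181.76751708984375), 84.94275665283203) 
 box [[0.6389, 0.2909], [0.6855, -0.1273], [0.4966, -0.147], [0.4512, 0.2689]]
 poly [([386, 199], [0.6804, -0.1267]), ([250, 209], [0.6501, 0.1879]), ([282, 216], [0.6355, 0.1136]), ([294, 225], [0.6152, 0.0854]), ([292, 229], [0.6059, 0.0898]), ([283, 224], [0.617, 0.1108]), ([280, 227], [0.6099, 0.1176]), ([285, 250], [0.5569, 0.1048]), ([292, 239], [0.5827, 0.0893]), ([296, 240], [0.5806, 0.08]), ([297, 249], [0.5598, 0.0772]), 
[... 834 characters left out ...]
341796875), (74.90702819824219, 75.65443420410156), 41.6335334777832) 
 box [[0.5457, 0.2984], [0.6695, 0.1944], [0.5651, 0.0718], [0.4422, 0.1762]]
 poly [([249, 210], [0.6372, 0.1798]), ([225, 216], [0.6231, 0.2308]), ([208, 241], [0.5687, 0.2656]), ([210, 262], [0.5239, 0.2601]), ([217, 273], [0.5007, 0.2445]), ([242, 286], [0.4741, 0.1905]), ([268, 279], [0.4902, 0.1355]), ([283, 252], [0.5486, 0.1048]), ([278, 228], [0.5998, 0.1167]), ([266, 216], [0.6251, 0.143])]
ledge ((336.0, 278.5), (7.0, 30.0), 90.0) 
 box [[0.5011, 0.0219], [0.5024, -0.0439], [0.4871, -0.0442], [0.4858, 0.0216]]
 poly [([321, 276], [0.4989, 0.0218]), ([322, 282], [0.4858, 0.0194]), ([351, 279], [0.4937, -0.044])]
```

View pics/rig1.png

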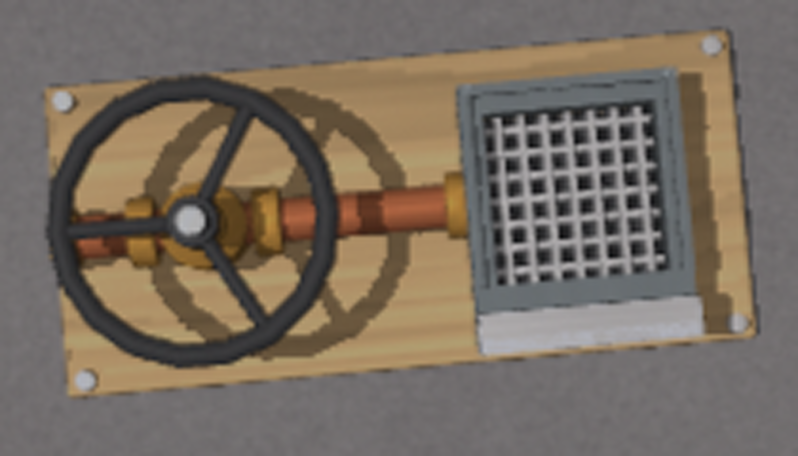

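View pics/lid1.png

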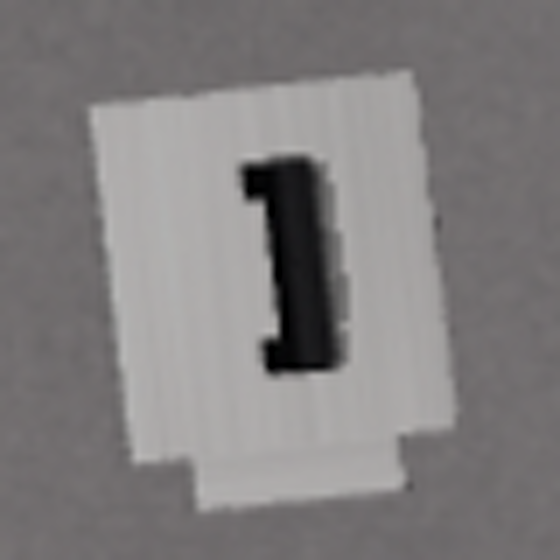

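The crops confirm the choice. The grey aluminium lid has plate corners at crop px (91,105), (411,71), (457,427), (133,464), with the tongue at the bottom. The rig crop shows the board corners at (46,88), (726,30), (757,333), (70,397), the ledge at the bottom of the housing, and the hub at (190,220).

Run:
```python
from h import *
c=read_camera("top");cs=read_camera("side")
def P(pts,s,ox,oy,z): return np.array([onz(c,(x+.5)/s-.5+ox,(y+.5)/s-.5+oy,z)[:2] for x,y in pts])
L=P([(91,105),(411,71),(457,427),(133,464)],7,425,222,.006)
print("lid",L.round(4).tolist(),L.mean(0), "sides",[np.linalg.norm(L[i]-L[i-1]).round(4) for i in range(4)])
d=L[0]+L[1]-L[2]-L[3];print("yaw x",np.arctan2(d[1],d[0])); d=L[0]+L[3]-L[1]-L[2];print("yaw y",np.arctan2(d[1],d[0])-np.pi/2)
B=P([(46,88),(726,30),(757,333),(70,397)],3.8,195,190,.012)
print("board",B.round(4).tolist(),B.mean(0),"sides",[np.linalg.norm(B[i]-B[i-1]).round(4) for i in range(4)])
d=B[0]+B[3]-B[1]-B[2];print("yaw y",np.arctan2(d[1],d[0])-np.pi/2);d=B[0]+B[1]-B[2]-B[3];print("yaw x",np.arctan2(d[1],d[0]))
print("housing far",P([(458,87),(677,68)],3.8,195,190,.061).round(4).tolist())
print("ledge top",P([(477,312),(702,295),(703,333),(482,355)],3.8,195,190,.076).round(4).tolist())
print("hub",P([(190,220)],3.8,195,190,.121))
f=c["frame"];hsv=cv2.cvtColor(f,cv2.COLOR_RGB2HSV)
dm=((hsv[:,:,2]<75)&(hsv[:,:,1]<90)).astype(np.uint8);m=np.zeros_like(dm);m[200:295,200:292]=dm[200:295,200:292]
k=max(cv2.findContours(m,cv2.RETR_EXTERNAL,cv2.CHAIN_APPROX_NONE)[0],key=cv2.contourArea)
e=cv2.fitEllipse(k);print("rim",e,onz(c,*e[0],.105))
f=cs["frame"];cv2.imwrite("pics/side_rig.png",cv2.resize(f[170:360,260:410],None,fx=4,fy=3.15*4/3.15*0.78,interpolation=cv2.INTER_CUBIC)[:,:,::-1])
cv2.imwrite("pics/side_lid.png",cv2.resize(f[180:225,305:380],None,fx=10,fy=10,interpolation=cv2.INTER_CUBIC)[:,:,::-1])
# check projected estimates in side
yaw=np.arctan2(d[1],d[0])
```

```text
lid [[0.596, -0.2491], [0.6097, -0.3557], [0.4916, -0.3721], [0.4772, -0.2644]] [ 0.54362266 -0.31031815] sides [np.float64(0.1199), np.float64(0.1075), np.float64(0.1192), np.float64(0.1086)]
yaw x 0.1329011642430353
yaw y 0.13043467260243546
board [[0.6391, 0.2875], [0.6838, -0.1259], [0.4993, -0.1476], [0.4521, 0.2676]] [0.56857386 0.07039593] sides [np.float64(0.1881), np.float64(0.4158), np.float64(0.1858), np.float64(0.4179)]
yaw y 0.11051004153736321
yaw x 0.11155413465253786
housing far [[0.6398, 0.0374], [0.6538, -0.0909]]
ledge top [[0.5082, 0.0239], [0.5207, -0.1059], [0.4988, -0.1068], [0.4835, 0.0205]]
hub [[0.55565941 0.18514706]]
rim ((245.36395263671875, 247.98902893066406), (75.18494415283203, 75.68671417236328), 56.66460418701172) [0.55543741 0.18544256 0.105     ]
```

View pics/side_lid.png

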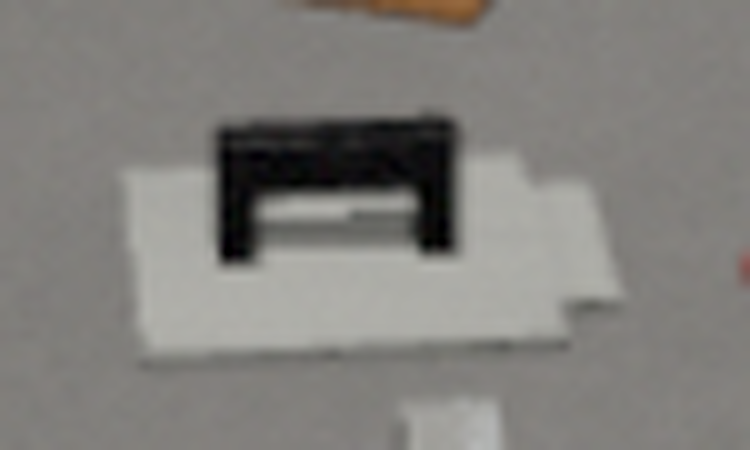

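View pics/side_rig.png

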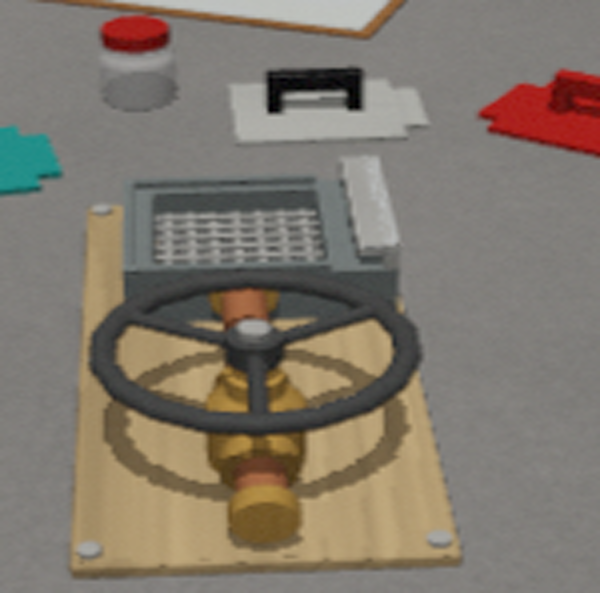

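```bash
cat >> h.py <<'E'
SEAT=np.array([.580,-.034,.055]);RY=.111;LID=np.array([.5436,-.3103,0]);LY=.1315;W=np.array([.5555,.1853,.105])
def down(yaw,tilt=0):
    # tool x along yaw; tilt>0: raises the far (+x) edge of a held lid
    c,s=np.cos(yaw),np.sin(yaw)
    Rd=np.array([[c,s,0],[s,-c,0],[0,0,-1.]])
    y=np.array([-s,c,0]); return R.from_rotvec(-tilt*y)*R.from_matrix(Rd)
def cmd(s,p,Rt):
    Rc=R.from_rotvec(s["orientation"]);d=Rc.inv().apply(np.asarray(p)-s["tool_pos"])/.5
    w=(Rc.inv()*Rt).as_rotvec()/(np.pi/2)
    return d.round(4).tolist()+w.round(4).tolist()
E
python3 - <<'E'
from h import *
s=read_state()
print(cmd(s,LID+[0,0,.12],down(LY)),cmd(s,LID+[0,0,.017],down(LY)))
E
```

```text
[0.7153, -0.172, 0.1965, -0.0006, 0.0, 0.1988] [0.7153, -0.1718, 0.4025, -0.0006, 0.0, 0.1988]
```

Emit:
jog_arm --motion '[1,0.715,-0.172,0.197,0,0,0.199,1,0.715,-0.172,0.197,0,0,0.199,1,0.715,-0.172,0.197,0,0,0.199,1,0.715,-0.172,0.197,0,0,0.199,1,0.715,-0.172,0.197,0,0,0.199,1,0.715,-0.172,0.197,0,0,0.199,1,0.715,-0.172,0.197,0,0,0.199,1,0.715,-0.172,0.197,0,0,0.199]' --grip_force 25

```text
t: 1.05
tool_pos: [0.5451, -0.3076, 0.1186]
orientation: [-3.133, -0.208, 0.001]
force: [0.6, -0.9, -0.3]
opening: 0.0933
```

Run:
```python
from h import *
s=read_state();print(s["t"],s["tool_pos"],s["force"],s["opening"],s["dq"].round(3))
print(cmd(s,LID+[0,0,.017],down(LY)))
```

```text
1.05 [ 0.5451289  -0.30762604  0.11857426] [ 0.59597083 -0.85497063 -0.2575732 ] 0.09331021743144306 [ 0.502  0.371 -0.274 -0.013 -0.1    0.5  ]
[-0.0036, 0.0053, 0.2031, -0.0012, 0.0003, 0.0008]
```

Emit:
jog_arm --motion '[1,-0.0036,0.0053,0.1,0,0,0,1,-0.0036,0.0053,0.14,0,0,0,1,-0.0036,0.0053,0.17,0,0,0,1,-0.0036,0.0053,0.17,0,0,0]'

```text
t: 1.45
tool_pos: [0.542, -0.3093, 0.0309]
orientation: [-3.13, -0.208, 0.006]
force: [-0.4, -0.9, 0.3]
opening: 0.0927
```

Run:
```python
from h import *
s=read_state();print(s["t"],s["tool_pos"],s["force"],s["opening"])
print(cmd(s,LID+[0,0,.017],down(LY)))
c=read_camera("side");cv2.imwrite("pics/s2.png",cv2.resize(c["frame"][130:240,260:410],None,fx=5,fy=5,interpolation=cv2.INTER_CUBIC)[:,:,::-1])
c=read_camera("top");cv2.imwrite("pics/t2.png",cv2.resize(c["frame"][200:320,400:560],None,fx=5,fy=5,interpolation=cv2.INTER_CUBIC)[:,:,::-1])
```

```text
1.45 [ 0.54198405 -0.30930034  0.03090446] [-0.35497339 -0.91062256  0.28421109] 0.09272252154376963
[0.003, 0.0025, 0.0278, -0.0031, 0.0024, 0.0007]
```

View pics/s2.png

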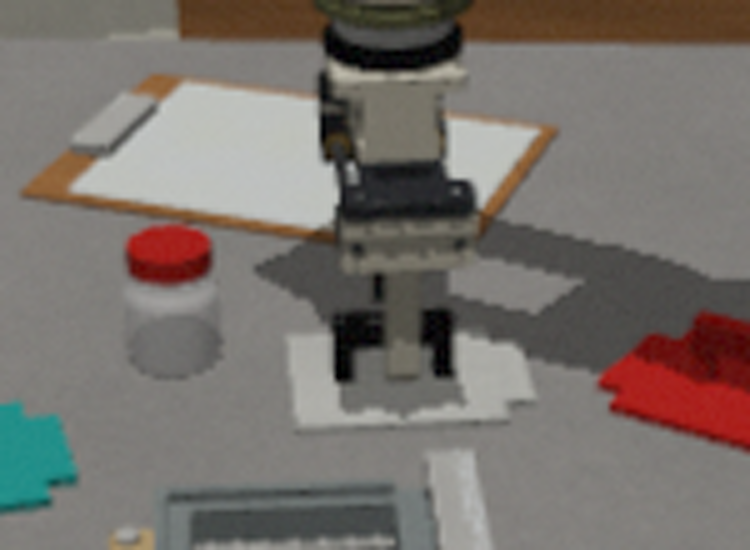

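View pics/t2.png

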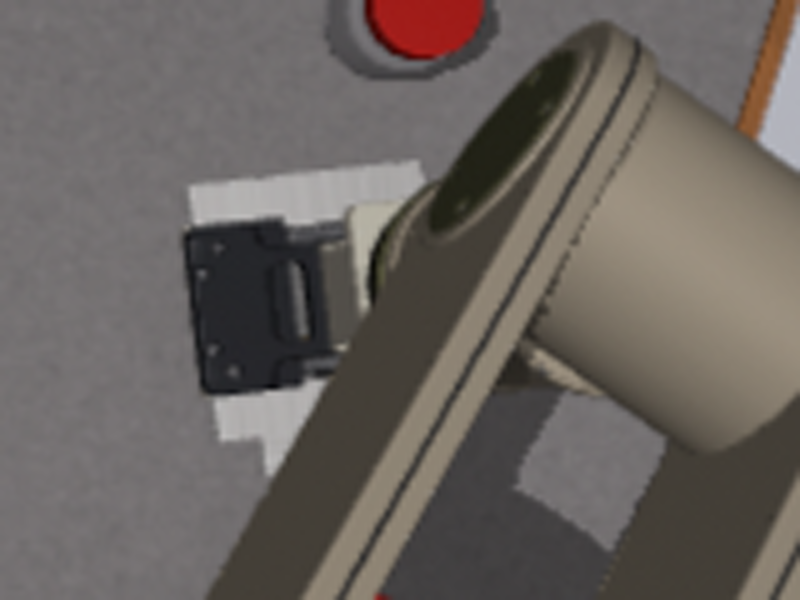

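The side crop shows the finger at x≈402, between the posts at 345 and 440, so it is centred on the handle. The jar at (170,300) is clear. Now I descend and grip.

Emit:
jog_arm --motion '[1,0.003,0.0025,0.026,-0.003,0.002,0,0,0.003,0.0025,0.026,-0.003,0.002,0,0,0.003,0.0025,0.026,-0.003,0.002,0,0,0.003,0.0025,0.026,-0.003,0.002,0,0,0.003,0.0025,0.026,-0.003,0.002,0,0,0.003,0.0025,0.026,-0.003,0.002,0]' --grip_force 40

```text
t: 2.15
tool_pos: [0.5459, -0.3121, 0.0219]
orientation: [3.131, 0.207, 0.006]
force: [0.1, -0.3, 0.2]
opening: 0.0574
```

Run:
```python
from h import *
s=read_state();print(s["t"],s["tool_pos"],s["force"],s["opening"])
```

```text
2.15 [ 0.54588791 -0.31214655  0.02194739] [ 0.10810309 -0.260979    0.15373154] 0.05739848907471523
```

Emit:
jog_arm --motion '[0,0,0,0,0,0,0,0,0,0,0,0,0,0,0,0,0,0,0,0,0,0,0,0,0,0,0,0]'

```text
t: 2.55
tool_pos: [0.5458, -0.3121, 0.0219]
orientation: [3.131, 0.207, 0.006]
force: [0.4, -0.3, -0.6]
opening: 0.0256
```

Emit:
jog_arm --motion '[0,0,0,0,0,0,0,0,0,0,0,0,0,0]'

```text
t: 2.75
tool_pos: [0.5459, -0.312, 0.0219]
orientation: [3.131, 0.207, 0.006]
force: [0.4, 0.7, -0.2]
opening: 0.014
```

Emit:
jog_arm --motion '[0,0,0,0,0,0,0,0,0,0,0,0,0,0]'

```text
t: 2.95
tool_pos: [0.5458, -0.312, 0.0219]
orientation: [3.132, 0.207, 0.006]
force: [-0.0, 0.1, -0.1]
opening: 0.0137
```

```bash
cat >> h.py <<'E'
OFF=np.array([.002,0,.0219]) # TCP in lid frame
def tcp(xs,ys,zs,tilt,yaw=RY,off=None):
    """lid origin at (xs,ys,zs) in seat frame, tilt"""
    off=OFF if off is None else off
    Rl=R.from_euler("z",yaw)*R.from_euler("y",-tilt)
    p=SEAT+R.from_euler("z",RY).apply([xs,ys,zs])+Rl.apply(off)
    return p,down(yaw,tilt)
def tippose(tx,tz,tilt):
    """lid origin x,z for tongue tip bottom at (tx,tz)"""
    return tx+.078*np.cos(tilt), tz+.078*np.sin(tilt)
E
python3 - <<'E'
from h import *
s=read_state()
up=s["tool_pos"]+[0,0,.13]
print(cmd(s,up,R.from_rotvec(s["orientation"])))
t=np.radians(12);x,z=tippose(-.050,.040,t)
p,Rt=tcp(x,0,z,t);print(p,cmd(s,p,Rt))
E
```

```text
[0.001, 0.0009, -0.26, 0.0, 0.0, 0.0]
[ 0.6035527  -0.03137486  0.13305437] [0.1892, -0.5403, -0.2236, 0.0008, 0.1309, 0.0137]
```

Emit:
jog_arm --motion '[0,0,0,-0.1,0,0,0,0,0,0,-0.2,0,0,0,0,0,0,-0.26,0,0,0,0,0,0,-0.26,0,0,0,0,0,0,-0.26,0,0,0]'

```text
t: 3.45
tool_pos: [0.5455, -0.3117, 0.152]
orientation: [3.131, 0.207, 0.007]
force: [-0.5, 0.0, -3.4]
opening: 0.0135
```

Emit:
jog_arm --motion '[0,0.04,-0.1,0,0,0.03,0,0,0.08,-0.2,0,0,0.06,0,0,0.12,-0.3,0,0,0.09,0.005,0,0.16,-0.4,0,0,0.12,0.01,0,0.18,-0.47,0.01,0,0.131,0.014,0,0.189,-0.52,0.03,0,0.131,0.014,0,0.189,-0.54,0.036,0,0.131,0.014,0,0.189,-0.54,0.036,0,0.131,0.014]'

```text
t: 4.25
tool_pos: [0.6013, -0.0302, 0.1298]
orientation: [-3.109, -0.175, -0.32]
force: [0.1, -0.6, -2.5]
opening: 0.0136
```

Run:
```python
from h import *
s=read_state();print(s["t"],s["tool_pos"],s["orientation"],s["force"],s["opening"])
for n in("side","top"):
    c=read_camera(n);cv2.imwrite(f"pics/{n}3.png",c["frame"][:,:,::-1])
    r=(150,330,240,420) if n=="side" else (180,310,290,410)
    cv2.imwrite(f"pics/{n}3c.png",cv2.resize(c["frame"][r[0]:r[1],r[2]:r[3]],None,fx=4,fy=4,interpolation=cv2.INTER_CUBIC)[:600,:,::-1] if n=="top" else cv2.resize(c["frame"][160:310,250:410],None,fx=4,fy=4,interpolation=cv2.INTER_CUBIC)[:,:,::-1])
```

```text
4.25 [ 0.60131455 -0.03016491  0.1298155 ] [-3.10923886 -0.17535288 -0.31950056] [ 0.12178299 -0.56229124 -2.51998469] 0.013616364486461219
```

View pics/side3c.png

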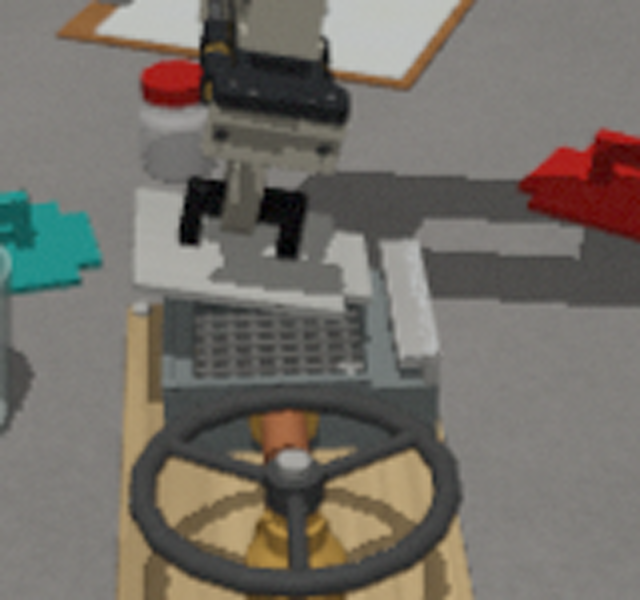

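View pics/top3.png

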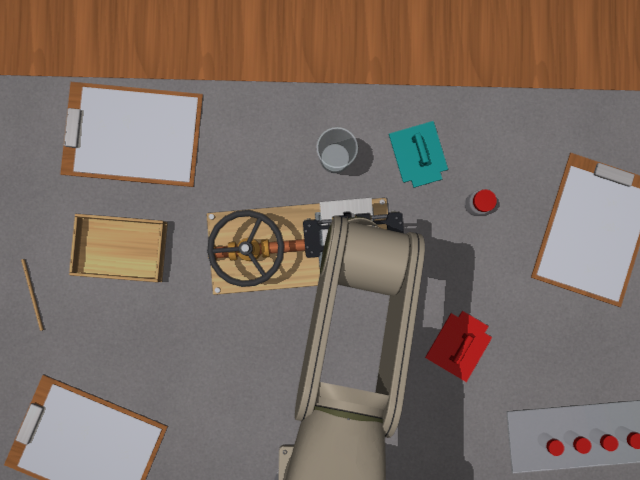

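The side crop shows the lid held tilted with its far edge up, its near edge at about (370,290), and the ledge at (410,300). In the top picture the far edge of the lid is visible at (320–372,200–222). I use that to check the held offset.

Run:
```python
from h import *
s=read_state()
Rt=R.from_rotvec(s["orientation"]);Rl=Rt*R.from_matrix(np.diag([1,-1,-1.]))
o=s["tool_pos"]-Rl.apply(OFF)
print("lid in seat",R.from_euler("z",-RY).apply(o-SEAT),Rl.as_euler("ZYX"))
c=read_camera("top");cs=read_camera("side")
cv2.imwrite("pics/t4.png",cv2.resize(c["frame"][190:250,305:395],None,fx=8,fy=8,interpolation=cv2.INTER_CUBIC)[:,:,::-1])
cv2.imwrite("pics/s4.png",cv2.resize(cs["frame"][200:260,275:365],None,fx=8,fy=8,interpolation=cv2.INTER_CUBIC)[:,:,::-1])
for q in[(.06,.055,.006),(.06,-.055,.006),(-.06,.055,.006),(-.078,.035,.006),(-.078,-.035,.006)]:
    P=o+Rl.apply(q);print(q,"top",(proj(c,P)-[305,190]+.5)*8-.5,"side",(proj(cs,P)-[275,200]+.5)*8-.5)
```

```text
lid in seat [ 0.02549015 -0.00104497  0.05519847] [ 0.11069603 -0.20815275 -0.00192575]
(0.06, 0.055, 0.006) top [121.16718335  92.82664232] side [ 53.680925   242.04126694]
(0.06, -0.055, 0.006) top [536.36383854  56.24352001] side [60.58866935 51.13728976]
(-0.06, 0.055, 0.006) top [158.97834401 539.35248138] side [475.33812521 301.33397184]
(-0.078, 0.035, 0.006) top [238.64124993 598.3987486 ] side [531.87719226 272.72818431]
(-0.078, -0.035, 0.006) top [497.73826878 575.1753016 ] side [513.37399958 150.05351562]
```

View pics/t4.png

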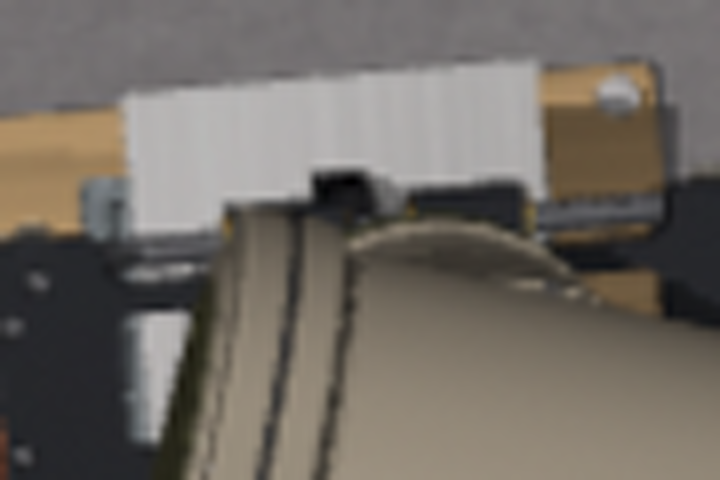

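View pics/s4.png

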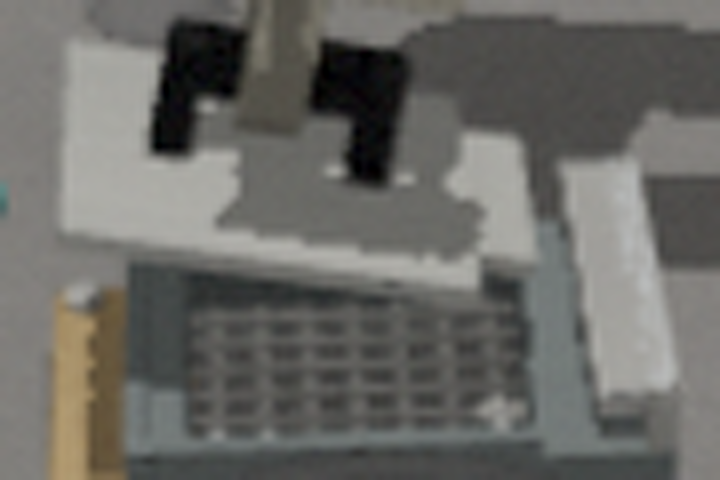

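Run:
```python
from h import *
c=read_camera("top");cs=read_camera("side")
cv2.imwrite("pics/s5.png",cv2.resize(cs["frame"][215:275,280:370],None,fx=8,fy=8,interpolation=cv2.INTER_CUBIC)[:,:,::-1])
for q in[(.069,.065,.006),(-.066,.065,.021),(-.09,.065,.021),(-.066,-.065,.021),(-.09,-.065,.021),(-.066,.065,.013)]:
    P=SEAT+R.from_euler("z",RY).apply(q);print(q,"side",((proj(cs,P)-[280,215]+.5)*8-.5).round())
```

```text
(0.069, 0.065, 0.006) side [ 76. 342.]
(-0.066, 0.065, 0.021) side [549. 280.]
(-0.09, 0.065, 0.021) side [633. 277.]
(-0.066, -0.065, 0.021) side [511.  49.]
(-0.09, -0.065, 0.021) side [588.  46.]
(-0.066, 0.065, 0.013) side [549. 303.]
```

View pics/s5.png

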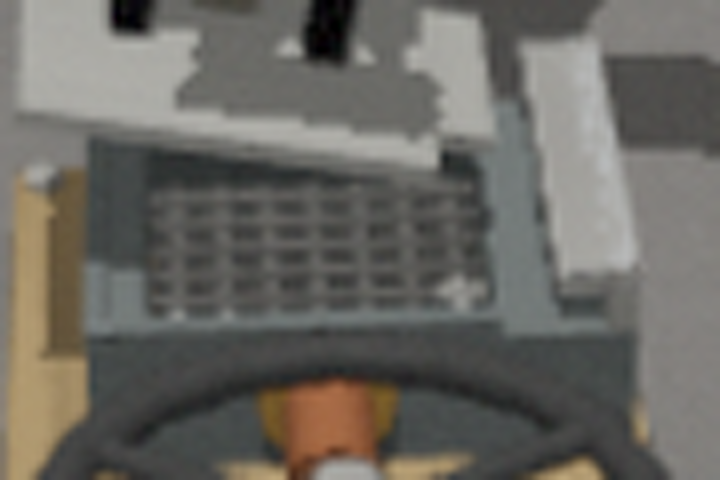

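```bash
cat > g.py <<'E'
import sys
from h import *
def show(s):
    Rt=R.from_rotvec(s["orientation"]);Rl=Rt*R.from_matrix(np.diag([1,-1,-1.]))
    o=s["tool_pos"]-Rl.apply(OFF);e=Rl.as_euler("ZYX")
    sf=lambda p:R.from_euler("z",-RY).apply(p-SEAT)
    print("t",s["t"],"lid(mm)",(sf(o)*1e3).round(1),"tip",(sf(o+Rl.apply([-.078,0,0]))*1e3).round(1),"yaw,tilt",e[0].round(3),np.degrees(-e[1]).round(2),"F_rig",R.from_euler("z",-RY).apply(s["force"]).round(1),"op",round(s["opening"],4))
if __name__=="__main__":
    s=read_state();show(s)
    a=[float(x) for x in sys.argv[1:]]
    for i in range(0,len(a),3):
        t=np.radians(a[i+2]);x,z=tippose(a[i]/1e3,a[i+1]/1e3,t);print(a[i:i+3],cmd(s,*tcp(x,.0007,z,t)))
E
python3 g.py -55 20 12 -55 5 12
```

```text
t 4.55 lid(mm) [26.5 -1.9 56.8] tip [-49.8  -1.8  40.5] yaw,tilt 0.109 12.07 F_rig [ 0.4 -0.2 -2.5] op 0.0133
[-55.0, 20.0, 12.0] [-0.0187, -0.0052, 0.0381, 0.0017, -0.0008, -0.0012]
[-55.0, 5.0, 12.0] [-0.0249, -0.0052, 0.0674, 0.0017, -0.0008, -0.0012]
```

```bash
sed -i 's/\.0007/0/' g.py; python3 g.py -55 20 12 -55 5 12
```

```text
t 4.55 lid(mm) [26.5 -1.9 56.8] tip [-49.8  -1.8  40.5] yaw,tilt 0.109 12.07 F_rig [ 0.4 -0.2 -2.5] op 0.0133
[-55.0, 20.0, 12.0] [-0.0187, -0.0038, 0.0381, 0.0017, -0.0008, -0.0012]
[-55.0, 5.0, 12.0] [-0.0249, -0.0038, 0.0674, 0.0017, -0.0008, -0.0012]
```

Emit:
jog_arm --motion '[0,-0.012,-0.0038,0.025,0.002,0,-0.001,0,-0.019,-0.0038,0.038,0.002,0,-0.001,0,-0.022,-0.0038,0.053,0.002,0,-0.001,0,-0.025,-0.0038,0.067,0.002,0,-0.001,0,-0.025,-0.0038,0.067,0.002,0,-0.001,0,-0.025,-0.0038,0.067,0.002,0,-0.001]'

```text
t: 5.15
tool_pos: [0.5984, -0.0318, 0.098]
orientation: [-3.107, -0.172, -0.328]
force: [-0.4, 0.2, -2.8]
opening: 0.0141
```

```bash
python3 g.py -60 3 12 -70 2 12 -77 2 12
```

```text
t 5.15 lid(mm) [21.2  0.1 21.1] tip [-55.1   0.1   4.8] yaw,tilt 0.111 12.05 F_rig [-0.4  0.2 -2.8] op 0.0141
[-60.0, 3.0, 12.0] [-0.0103, 0.0002, 0.0017, -0.0004, -0.0005, -0.0002]
[-70.0, 2.0, 12.0] [-0.0303, 0.0002, -0.0005, -0.0004, -0.0005, -0.0002]
[-77.0, 2.0, 12.0] [-0.044, 0.0002, -0.0034, -0.0004, -0.0005, -0.0002]
```

Accurate. A quick look from the side before the insertion.

Run:
```python
from h import *
cs=read_camera("side")
cv2.imwrite("pics/s6.png",cv2.resize(cs["frame"][205:275,270:370],None,fx=8,fy=8,interpolation=cv2.INTER_CUBIC)[:,:,::-1])
```

```text
(no output)
```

View pics/s6.png

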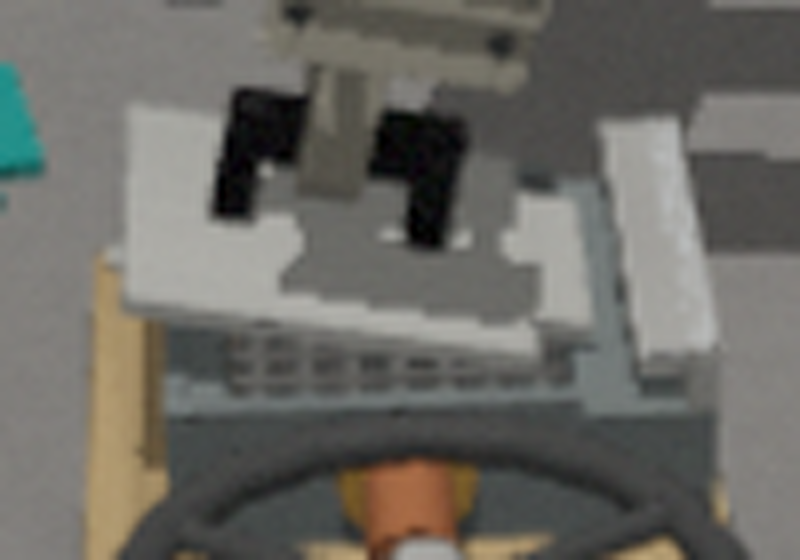

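The tongue (595,330) is just in front of the ledge (620–640,350), still clear. I slide it in.

Emit:
jog_arm --motion '[0,-0.01,0,0.0017,0,0,0,0,-0.02,0,0.0006,0,0,0,0,-0.03,0,-0.0005,0,0,0,0,-0.03,0,-0.0005,0,0,0]'

```text
t: 5.6
tool_pos: [0.5833, -0.0336, 0.0954]
orientation: [-3.107, -0.172, -0.328]
force: [0.1, -0.4, -2.3]
opening: 0.0138
```

```bash
python3 g.py -77 2 12 -83 2 12
```

```text
t 5.6 lid(mm) [ 6.   0.1 18.6] tip [-70.3   0.1   2.3] yaw,tilt 0.111 12.07 F_rig [ 0.1 -0.4 -2.3] op 0.0138
[-77.0, 2.0, 12.0] [-0.0132, 0.0001, -0.002, -0.0003, -0.0008, -0.0002]
[-83.0, 2.0, 12.0] [-0.0249, 0.0001, -0.0045, -0.0003, -0.0008, -0.0002]
```

Emit:
jog_arm --motion '[0,-0.007,0,-0.001,0,0,0,0,-0.0132,0,-0.002,0,0,0,0,-0.0132,0,-0.002,0,0,0]'

```text
t: 5.9
tool_pos: [0.5763, -0.0343, 0.0949]
orientation: [-3.107, -0.172, -0.328]
force: [-0.4, 0.6, -2.6]
opening: 0.0135
```

Emit:
jog_arm --motion '[0,-0.002,0,-0.0004,0,0,0,0,-0.004,0,-0.0008,0,0,0,0,-0.004,0,-0.0008,0,0,0]'

```text
t: 6.2
tool_pos: [0.5742, -0.0345, 0.0949]
orientation: [-3.107, -0.172, -0.328]
force: [-0.6, -0.3, -2.3]
opening: 0.0135
```

```bash
python3 g.py -81 2 12 -83 2 12
```

```text
t 6.2 lid(mm) [-3.2  0.1 18. ] tip [-79.5   0.2   1.8] yaw,tilt 0.111 12.04 F_rig [-0.6 -0.2 -2.3] op 0.0135
[-81.0, 2.0, 12.0] [-0.0027, 0.0002, -0.0009, -0.0004, -0.0005, -0.0003]
[-83.0, 2.0, 12.0] [-0.0067, 0.0002, -0.0018, -0.0004, -0.0005, -0.0003]
```

Emit:
jog_arm --motion '[0,-0.002,0,-0.0006,0,0,0,0,-0.004,0,-0.0012,0,0,0,0,-0.004,0,-0.0012,0,0,0]'

```text
t: 6.5
tool_pos: [0.5732, -0.0348, 0.0958]
orientation: [-3.107, -0.172, -0.332]
force: [5.4, -0.0, -3.5]
opening: 0.0137
```

```bash
python3 g.py -83 2 12
```

```text
t 6.5 lid(mm) [-4.2  0.  19. ] tip [-80.4   0.    2.5] yaw,tilt 0.11 12.2 F_rig [ 5.4 -0.6 -3.5] op 0.0137
[-83.0, 2.0, 12.0] [-0.0051, 0.0, 0.0005, -0.0002, -0.0022, -0.0003]
```

Wall felt (5.4 N) at tip ≈ -80.4 mm, as the model expects. I back off and swing down.

```bash
python3 g.py -77.5 1.5 12 -77.5 1.3 10 -77.7 1.2 8 -78 1 6 -78.2 1 4 -78.3 1 2 -78.3 .8 0
```

```text
t 6.5 lid(mm) [-4.2  0.  19. ] tip [-80.4   0.    2.5] yaw,tilt 0.11 12.2 F_rig [ 5.4 -0.6 -3.5] op 0.0137
[-77.5, 1.5, 12.0] [0.0054, 0.0, 0.0038, -0.0002, -0.0022, -0.0003]
[-77.5, 1.3, 10.0] [0.0068, 0.0, 0.0098, -0.0002, -0.0244, -0.0003]
[-77.7, 1.2, 8.0] [0.0075, 0.0, 0.0155, -0.0002, -0.0466, -0.0003]
[-78.0, 1.0, 6.0] [0.0079, 0.0, 0.0215, -0.0002, -0.0688, -0.0003]
[-78.2, 1.0, 4.0] [0.0083, 0.0, 0.0272, -0.0002, -0.0911, -0.0003]
[-78.3, 1.0, 2.0] [0.0087, 0.0, 0.0329, -0.0002, -0.1133, -0.0003]
[-78.3, 0.8, 0.0] [0.0091, 0.0, 0.039, -0.0002, -0.1355, -0.0003]
```

Emit:
jog_arm --motion '[0,0.0054,0,0.0038,0,-0.002,0,0,0.0068,0,0.0098,0,-0.0244,0,0,0.0075,0,0.0155,0,-0.0466,0,0,0.0075,0,0.0155,0,-0.0466,0]'

```text
t: 6.9
tool_pos: [0.5786, -0.0341, 0.0885]
orientation: [-3.121, -0.173, -0.215]
force: [-0.3, 0.1, -2.7]
opening: 0.0135
```

```bash
python3 g.py -78 1 6 -78.2 1 4 -78.3 1 2 -78.3 .8 0
```

```text
t 6.9 lid(mm) [-0.4  0.1 11.5] tip [-77.7   0.1   0.8] yaw,tilt 0.111 7.9 F_rig [-0.3  0.1 -2.7] op 0.0135
[-78.0, 1.0, 6.0] [0.0007, 0.0001, 0.0049, -0.0003, -0.0211, -0.0001]
[-78.2, 1.0, 4.0] [0.0016, 0.0001, 0.0105, -0.0003, -0.0433, -0.0001]
[-78.3, 1.0, 2.0] [0.0024, 0.0001, 0.0162, -0.0003, -0.0655, -0.0001]
[-78.3, 0.8, 0.0] [0.0032, 0.0001, 0.0223, -0.0003, -0.0877, -0.0001]
```

Emit:
jog_arm --motion '[0,0.0007,0,0.0049,0,-0.0211,0,0,0.0016,0,0.0105,0,-0.0433,0,0,0.0024,0,0.016,0,-0.0655,0,0,0.0024,0,0.016,0,-0.0655,0]'

```text
t: 7.3
tool_pos: [0.5809, -0.0337, 0.0802]
orientation: [-3.134, -0.174, -0.053]
force: [0.1, 0.6, -3.1]
opening: 0.0136
```

```bash
python3 g.py -78.3 .8 0 -78.3 .2 0
```

```text
t 7.3 lid(mm) [-0.3  0.2  3.2] tip [-78.2   0.2   0.6] yaw,tilt 0.111 1.95 F_rig [ 0.1  0.6 -3.1] op 0.0136
[-78.3, 0.8, 0.0] [0.0013, 0.0003, 0.005, -0.0005, -0.0217, 0.0001]
[-78.3, 0.2, 0.0] [0.0013, 0.0003, 0.0062, -0.0005, -0.0217, 0.0001]
```

Emit:
jog_arm --motion '[0,0.001,0,0.003,0,-0.011,0,0,0.0013,0,0.0055,0,-0.0217,0,0,0.0013,0,0.0055,0,-0.0217,0,0,0.0013,0,0.0055,0,-0.0217,0]'

```text
t: 7.7
tool_pos: [0.5817, -0.0337, 0.0774]
orientation: [-3.136, -0.175, -0.0]
force: [0.4, -0.1, -2.3]
opening: 0.0135
```

```bash
python3 g.py -78.3 0 0;  python3 - <<'E'
from h import *
cs=read_camera("side")
cv2.imwrite("pics/s7.png",cv2.resize(cs["frame"][205:275,270:370],None,fx=8,fy=8,interpolation=cv2.INTER_CUBIC)[:,:,::-1])
E
```

```text
t 7.7 lid(mm) [-0.3  0.2  0.5] tip [-78.3   0.2   0.5] yaw,tilt 0.111 0.01 F_rig [ 0.4 -0.2 -2.3] op 0.0135
[-78.3, 0.0, 0.0] [-0.0001, 0.0003, 0.0011, -0.0005, -0.0001, 0.0002]
```

View pics/s7.png

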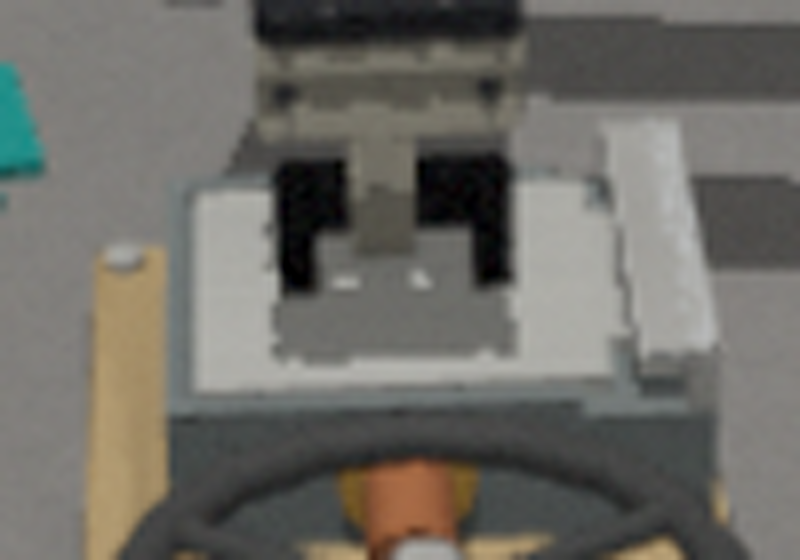

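The lid lies within the rims (195–610, 185–390) with its tongue under the ledge. I lower it to contact and release.

Emit:
jog_arm --motion '[0,0,0,0.0015,0,0,0,0,0,0,0.0015,0,0,0]'

```text
t: 7.95
tool_pos: [0.5817, -0.0337, 0.0769]
orientation: [-3.136, -0.175, -0.001]
force: [0.0, -0.6, -1.7]
opening: 0.0141
```

Emit:
jog_arm --motion '[0.3,0,0,0,0,0,0,0.3,0,0,0,0,0,0,0.3,0,0,0,0,0,0,0.3,0,0,0,0,0,0]'

```text
t: 8.35
tool_pos: [0.5819, -0.0337, 0.0771]
orientation: [-3.136, -0.174, -0.002]
force: [-0.3, 0.3, 0.8]
opening: 0.028
```

Emit:
jog_arm --motion '[0.3,0,0,-0.03,0,0,0,0.3,0,0,-0.08,0,0,0,0.3,0,0,-0.16,0,0,0,0.2,0,0,-0.22,0,0,0,0.1,0,0,-0.22,0,0,0]'

```text
t: 8.85
tool_pos: [0.5852, -0.0343, 0.1947]
orientation: [3.135, 0.175, 0.018]
force: [0.7, -0.2, -1.1]
opening: 0.0162
```

Run:
```python
from h import *
s=read_state();print(s["t"],s["tool_pos"],s["opening"],s["q"].round(2))
cs=read_camera("side");c=read_camera("top")
cv2.imwrite("pics/s8.png",cv2.resize(cs["frame"][205:275,270:370],None,fx=8,fy=8,interpolation=cv2.INTER_CUBIC)[:,:,::-1])
cv2.imwrite("pics/t8.png",cv2.resize(c["frame"][190:310,195:405],None,fx=3.8,fy=3.8,interpolation=cv2.INTER_CUBIC)[:,:,::-1])
# spoke angles: measure later from crop; project wheel centre
print("W crop px",(proj(c,W)-[195,190]+.5)*3.8-.5)
```

```text
8.85 [ 0.58523167 -0.03426429  0.19474759] 0.0162325574469772 [-0.15  0.09  1.57  0.    1.46  1.31]
W crop px [193.03938178 221.6526834 ]
```

View pics/s8.png

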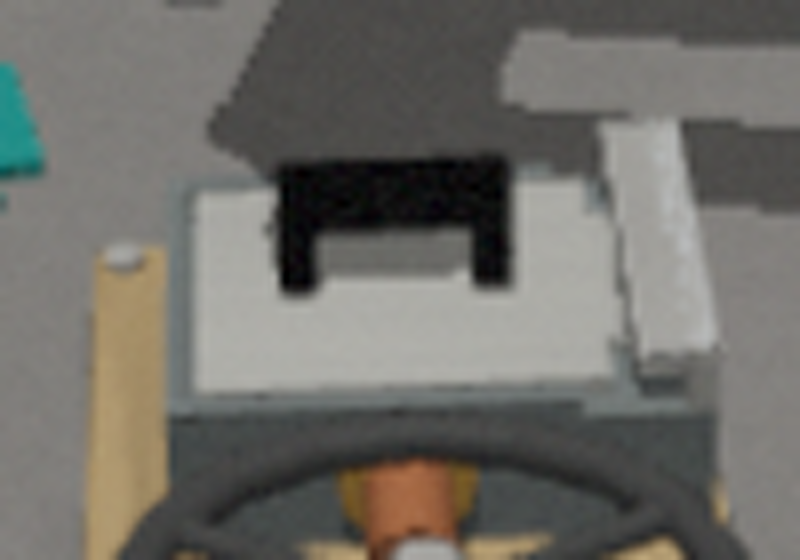

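View pics/t8.png

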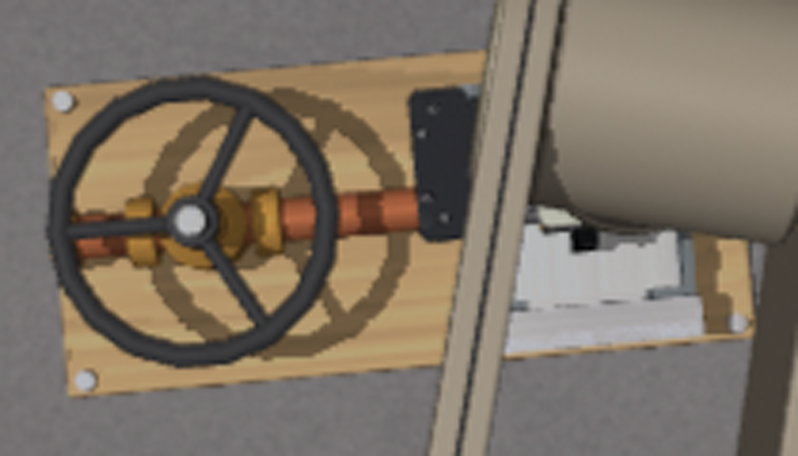

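The side crop shows the lid seated flat, black handle at (395,220). The top crop shows the hub at (190,220) and the spokes ending at (250,112), (62,232) and (262,320), i.e. world angles about -27°, 94° and 215°. I go into the window centred on about -86° with closed fingers.

```bash
cat > w.py <<'E'
import sys
from h import *
RHO=.042
def wshow(s):
    d=s["tool_pos"]-W;a=np.arctan2(d[1],d[0]);r=np.hypot(d[0],d[1])
    F=s["force"];er=np.array([np.cos(a),np.sin(a)]);et=np.array([-er[1],er[0]])
    print("t",s["t"],"phi",np.degrees(a).round(1),"r",(r*1e3).round(1),"z",s["tool_pos"][2].round(4),"Fr",(F[:2]@er).round(1),"Ft",(F[:2]@et).round(1),"Fz",F[2].round(1),"yaw",np.degrees(R.from_rotvec(s["orientation"]).as_matrix()[:2,0]@[0,1]).round(1))
    return a
def at(phi,z): return W+[RHO*np.cos(phi),RHO*np.sin(phi),z-W[2]]
if __name__=="__main__":
    s=read_state();a=wshow(s)
    z=float(sys.argv[1])
    out=[]
    for dg in sys.argv[2:]:
        ph=np.radians(float(dg)) 
        if len(sys.argv)==4 or True: c=cmd(s,at(ph,z),down(RY)); out.append([round(x,3) for x in c])
    for o in out: print("0,",", ".join(map(str,o))+",")
E
python3 w.py .17 -86; python3 w.py .084 -86
```

```text
t 8.95 phi -82.9 r 220.9 z 0.1892 Fr 0.0 Ft 0.4 Fz -0.5 yaw 6.4
0, -0.009, -0.358, 0.038, 0.0, -0.003, 0.0,
t 8.95 phi -82.9 r 220.9 z 0.1892 Fr 0.0 Ft 0.4 Fz -0.5 yaw 6.4
0, -0.01, -0.358, 0.21, 0.0, -0.003, 0.0,
```

Emit:
jog_arm --motion '[0,0,-0.09,0.01,0,0,0,0,-0.005,-0.18,0.02,0,0,0,0,-0.009,-0.27,0.03,0,0,0,0,-0.009,-0.358,0.038,0,-0.003,0,0,-0.009,-0.358,0.038,0,-0.003,0,0,-0.009,-0.358,0.038,0,-0.003,0]'

```text
t: 9.55
tool_pos: [0.5573, 0.1441, 0.1687]
orientation: [3.135, 0.178, -0.005]
force: [1.0, 0.0, 0.3]
opening: 0.0003
```

```bash
python3 w.py .12 -86;python3 w.py .084 -86
python3 - <<'E'
from h import *
print(read_state()["opening"])
cs=read_camera("side")
cv2.imwrite("pics/s9.png",cv2.resize(cs["frame"][190:340,250:400],None,fx=4,fy=4,interpolation=cv2.INTER_CUBIC)[:,:,::-1])
E
```

```text
t 9.55 phi -87.5 r 41.2 z 0.1687 Fr 0.0 Ft 1.0 Fz 0.3 yaw 6.5
0, 0.002, 0.002, 0.097, 0.001, 0.002, 0.002,
t 9.55 phi -87.5 r 41.2 z 0.1687 Fr 0.0 Ft 1.0 Fz 0.3 yaw 6.5
0, 0.003, 0.002, 0.169, 0.001, 0.002, 0.002,
0.000346549156140484
```

View pics/s9.png

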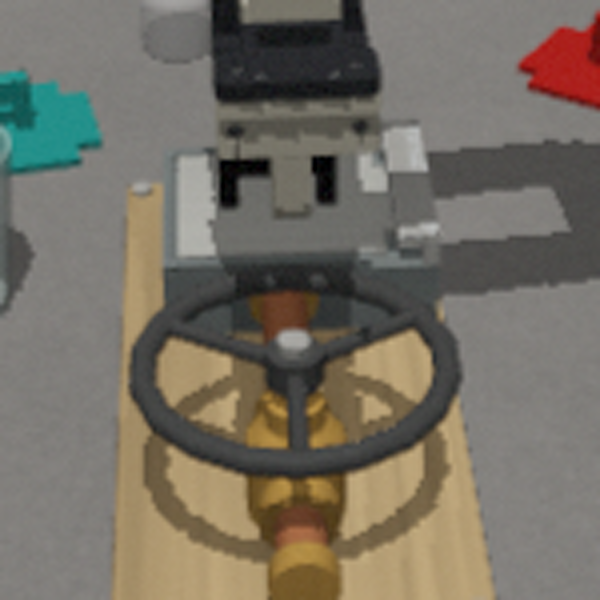

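The finger (292,210) hangs above the window between the two far spokes, as planned. I descend.

Emit:
jog_arm --motion '[0,0.002,0.002,0.05,0,0.002,0.002,0,0.002,0.002,0.095,0,0.002,0.002,0,0.003,0.002,0.125,0,0.002,0.002,0,0.003,0.002,0.15,0,0.002,0.002,0,0.003,0.002,0.169,0,0.002,0.002,0,0.003,0.002,0.169,0,0.002,0.002]'

```text
t: 10.2
tool_pos: [0.5585, 0.1417, 0.0832]
orientation: [3.136, 0.17, -0.002]
force: [-0.4, 0.5, -0.4]
opening: 0.0004
```

```bash
python3 w.py .084 -80 -72 -64 -56 -48 -40 -32 -24
```

```text
t 10.2 phi -86.1 r 43.7 z 0.0832 Fr -0.6 Ft -0.4 Fz -0.4 yaw 6.2
0, 0.009, -0.004, -0.002, 0.001, 0.001, -0.002,
0, 0.021, -0.005, -0.002, 0.001, 0.001, -0.002,
0, 0.032, -0.008, -0.002, 0.001, 0.001, -0.002,
0, 0.043, -0.013, -0.002, 0.001, 0.001, -0.002,
0, 0.053, -0.019, -0.002, 0.001, 0.001, -0.002,
0, 0.062, -0.027, -0.002, 0.001, 0.001, -0.002,
0, 0.07, -0.035, -0.002, 0.001, 0.001, -0.002,
0, 0.076, -0.045, -0.002, 0.001, 0.001, -0.002,
```

Emit:
jog_arm --motion '[0,0.009,-0.004,-0.002,0,0,0,0,0.021,-0.005,-0.002,0,0,0,0,0.032,-0.008,-0.002,0,0,0,0,0.043,-0.013,-0.002,0,0,0,0,0.053,-0.019,-0.002,0,0,0,0,0.062,-0.027,-0.002,0,0,0,0,0.07,-0.035,-0.002,0,0,0,0,0.076,-0.045,-0.002,0,0,0]'

```text
t: 11.0
tool_pos: [0.5939, 0.1681, 0.0839]
orientation: [3.135, 0.17, -0.003]
force: [-2.2, -3.3, 0.1]
opening: 0.0003
```

```bash
python3 w.py .084 -16 -6 4 14 24 34 44 54;python3 - <<'E'
from h import *
for n in ["side","top"]:
    cs=read_camera(n);f=cs["frame"]
    f=f[190:340,250:400] if n=="side" else f[200:300,195:345]
    cv2.imwrite(f"pics/{n}10.png",cv2.resize(f,None,fx=4,fy=4,interpolation=cv2.INTER_CUBIC)[:,:,::-1])
E
```

```text
t 11.0 phi -24.1 r 42.1 z 0.0839 Fr -0.6 Ft -3.9 Fz 0.1 yaw 6.2
0, 0.005, -0.011, -0.0, 0.001, 0.001, -0.002,
0, 0.009, -0.025, -0.0, 0.001, 0.001, -0.002,
0, 0.011, -0.039, -0.0, 0.001, 0.001, -0.002,
0, 0.011, -0.054, -0.0, 0.001, 0.001, -0.002,
0, 0.007, -0.068, -0.0, 0.001, 0.001, -0.002,
0, 0.002, -0.082, -0.0, 0.001, 0.001, -0.002,
0, -0.006, -0.094, -0.0, 0.001, 0.001, -0.002,
0, -0.016, -0.105, -0.0, 0.001, 0.001, -0.002,
```

View pics/side10.png

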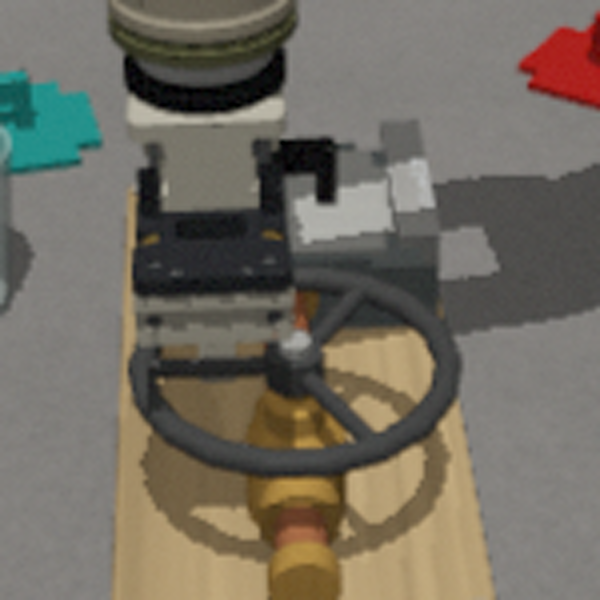

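View pics/top10.png

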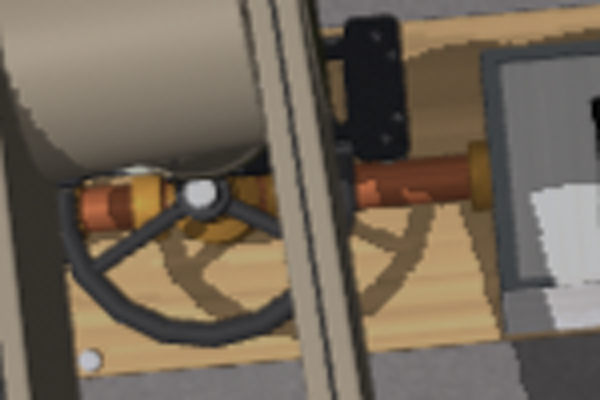

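The wheel turns (spoke now at about 0°; Ft ≈ -4 N, the friction). I continue round.

Emit:
jog_arm --motion '[0,0.005,-0.011,0,0,0,0,0,0.009,-0.025,0,0,0,0,0,0.011,-0.039,0,0,0,0,0,0.011,-0.054,0,0,0,0,0,0.007,-0.068,0,0,0,0,0,0.002,-0.082,0,0,0,0,0,-0.006,-0.094,0,0,0,0,0,-0.016,-0.105,0,0,0,0]'

```text
t: 11.9
tool_pos: [0.5807, 0.221, 0.0844]
orientation: [3.137, 0.171, 0.001]
force: [2.9, -3.3, -0.5]
opening: 0.0005
```

```bash
python3 w.py .084 62 74 86 98 110 122 134 146
```

```text
t 11.9 phi 54.8 r 43.7 z 0.0844 Fr -1.0 Ft -4.3 Fz -0.5 yaw 6.2
0, -0.011, -0.004, 0.001, 0.0, -0.0, -0.001,
0, -0.026, -0.012, 0.001, 0.0, -0.0, -0.001,
0, -0.043, -0.017, 0.001, 0.0, -0.0, -0.001,
0, -0.06, -0.018, 0.001, 0.0, -0.0, -0.001,
0, -0.078, -0.016, 0.001, 0.0, -0.0, -0.001,
0, -0.094, -0.01, 0.001, 0.0, -0.0, -0.001,
0, -0.109, -0.001, 0.001, 0.0, -0.0, -0.001,
0, -0.122, 0.011, 0.001, 0.0, -0.0, -0.001,
```

Emit:
jog_arm --motion '[0,-0.011,-0.004,0.001,0,0,0,0,-0.026,-0.012,0.001,0,0,0,0,-0.043,-0.017,0.001,0,0,0,0,-0.06,-0.018,0.001,0,0,0,0,-0.078,-0.016,0.001,0,0,0,0,-0.094,-0.01,0.001,0,0,0,0,-0.109,-0.001,0.001,0,0,0,0,-0.122,0.011,0.001,0,0,0]'

```text
t: 12.7
tool_pos: [0.5205, 0.2103, 0.0847]
orientation: [-3.135, -0.172, -0.004]
force: [3.2, 3.8, 0.1]
opening: 0.0006
```

```bash
python3 w.py .084 154 166 178 190 202 214 226 238
```

```text
t 12.7 phi 144.4 r 43.0 z 0.0847 Fr -0.4 Ft -5.0 Fz 0.1 yaw 6.3
0, -0.007, 0.013, 0.001, -0.001, -0.002, -0.001,
0, -0.015, 0.028, 0.001, -0.001, -0.002, -0.001,
0, -0.019, 0.045, 0.001, -0.001, -0.002, -0.001,
0, -0.02, 0.063, 0.001, -0.001, -0.002, -0.001,
0, -0.017, 0.08, 0.001, -0.001, -0.002, -0.001,
0, -0.01, 0.097, 0.001, -0.001, -0.002, -0.001,
0, -0.001, 0.111, 0.001, -0.001, -0.002, -0.001,
0, 0.012, 0.123, 0.001, -0.001, -0.002, -0.001,
```

Emit:
jog_arm --motion '[0,-0.007,0.013,0.001,0,-0.001,0,0,-0.015,0.028,0.001,0,-0.001,0,0,-0.019,0.045,0.001,0,-0.001,0,0,-0.02,0.063,0.001,0,-0.001,0,0,-0.017,0.08,0.001,0,-0.001,0,0,-0.01,0.097,0.001,0,-0.001,0,0,-0.001,0.111,0.001,0,-0.001,0,0,0.012,0.123,0.001,0,-0.001,0]'

```text
t: 13.5
tool_pos: [0.5321, 0.1499, 0.0834]
orientation: [-3.134, -0.172, 0.002]
force: [-3.7, 3.1, 0.2]
opening: 0.0007
```

```bash
python3 w.py .084 246 256 266 276 286 292 298 304
```

```text
t 13.5 phi -123.4 r 42.5 z 0.0834 Fr -0.5 Ft -4.8 Fz 0.2 yaw 6.3
0, 0.012, 0.007, -0.001, -0.002, 0.001, -0.001,
0, 0.025, 0.013, -0.001, -0.002, 0.001, -0.001,
0, 0.039, 0.017, -0.001, -0.002, 0.001, -0.001,
0, 0.054, 0.019, -0.001, -0.002, 0.001, -0.001,
0, 0.068, 0.018, -0.001, -0.002, 0.001, -0.001,
0, 0.077, 0.016, -0.001, -0.002, 0.001, -0.001,
0, 0.085, 0.013, -0.001, -0.002, 0.001, -0.001,
0, 0.093, 0.009, -0.001, -0.002, 0.001, -0.001,
```

Emit:
jog_arm --motion '[0,0.012,0.007,-0.001,-0.001,0,0,0,0.025,0.013,-0.001,-0.001,0,0,0,0.039,0.017,-0.001,-0.001,0,0,0,0.054,0.019,-0.001,-0.001,0,0,0,0.068,0.018,-0.001,-0.001,0,0,0,0.077,0.016,-0.001,-0.001,0,0,0,0.085,0.013,-0.001,-0.001,0,0,0,0.093,0.009,-0.001,-0.001,0,0]'

```text
t: 14.3
tool_pos: [0.5783, 0.1495, 0.083]
orientation: [3.136, 0.172, -0.006]
force: [-5.2, -2.1, 0.7]
opening: 0.0002
```

```bash
python3 w.py .084 -50 -44 -38 -32 -26 -20 -14 -8
```

```text
t 14.3 phi -57.5 r 42.5 z 0.083 Fr -1.0 Ft -5.5 Fz 0.7 yaw 6.3
0, 0.009, -0.006, -0.002, 0.0, 0.003, -0.001,
0, 0.016, -0.012, -0.002, 0.0, 0.003, -0.001,
0, 0.023, -0.018, -0.002, 0.0, 0.003, -0.001,
0, 0.028, -0.024, -0.002, 0.0, 0.003, -0.001,
0, 0.033, -0.031, -0.002, 0.0, 0.003, -0.001,
0, 0.038, -0.039, -0.002, 0.0, 0.003, -0.001,
0, 0.041, -0.047, -0.002, 0.0, 0.003, -0.001,
0, 0.044, -0.056, -0.002, 0.0, 0.003, -0.001,
```

From here the stop may come at any moment, so each call gets only short pushes (about 9 mm), from the measured pose.

```bash
cat > b.py <<'E'
from w import *
s=read_state();a=wshow(s);Rc=R.from_rotvec(s["orientation"])
import sys
n=int(sys.argv[1]) if len(sys.argv)>1 else 3
st=np.radians(12);pos=s["tool_pos"].copy()
for k in range(n):
    rows=[]
    for j in(.5,1,1):
        d=Rc.inv().apply(at(a+st*j,.084)-pos)/.5; rows.append("0, %.3f, %.3f, %.3f, 0, 0, 0"%tuple(d))
    print("["+", ".join(rows)+"]")
    a+=np.radians(11);pos=at(a,.084)
E
python3 b.py
```

```text
t 14.3 phi -57.5 r 42.5 z 0.083 Fr -1.0 Ft -5.5 Fz 0.7 yaw 6.3
[0, 0.007, -0.005, -0.002, 0, 0, 0, 0, 0.014, -0.010, -0.002, 0, 0, 0, 0, 0.014, -0.010, -0.002, 0, 0, 0]
[0, 0.007, -0.006, -0.000, 0, 0, 0, 0, 0.013, -0.012, -0.000, 0, 0, 0, 0, 0.013, -0.012, -0.000, 0, 0, 0]
[0, 0.006, -0.007, -0.000, 0, 0, 0, 0, 0.010, -0.014, -0.000, 0, 0, 0, 0, 0.010, -0.014, -0.000, 0, 0, 0]
```

Emit:
jog_arm --motion '[0,0.007,-0.005,-0.002,0,0,0,0,0.014,-0.01,-0.002,0,0,0,0,0.014,-0.01,-0.002,0,0,0]'

```text
t: 14.6
tool_pos: [0.5853, 0.1547, 0.0836]
orientation: [3.135, 0.172, -0.006]
force: [-1.2, -2.4, -1.2]
opening: 0.0003
```

Emit:
jog_arm --motion '[0,0.007,-0.006,0,0,0,0,0,0.013,-0.012,0,0,0,0,0,0.013,-0.012,0,0,0,0]'

```text
t: 14.9
tool_pos: [0.5917, 0.1615, 0.0836]
orientation: [3.135, 0.172, -0.005]
force: [0.0, -2.6, -1.6]
opening: 0.0001
```

Emit:
jog_arm --motion '[0,0.006,-0.007,0,0,0,0,0,0.01,-0.014,0,0,0,0,0,0.01,-0.014,0,0,0,0]'

```text
t: 15.2
tool_pos: [0.5964, 0.1697, 0.0838]
orientation: [3.135, 0.173, -0.004]
force: [0.8, -0.2, -0.5]
opening: 0.0002
```

```bash
python3 b.py 5
```

```text
t 15.2 phi -20.9 r 43.8 z 0.0838 Fr 0.8 Ft 0.1 Fz -0.5 yaw 6.3
[0, 0.000, -0.010, -0.001, 0, 0, 0, 0, 0.003, -0.018, -0.001, 0, 0, 0, 0, 0.003, -0.018, -0.001, 0, 0, 0]
[0, 0.002, -0.009, -0.000, 0, 0, 0, 0, 0.003, -0.017, -0.000, 0, 0, 0, 0, 0.003, -0.017, -0.000, 0, 0, 0]
[0, 0.000, -0.009, -0.000, 0, 0, 0, 0, -0.000, -0.018, -0.000, 0, 0, 0, 0, -0.000, -0.018, -0.000, 0, 0, 0]
[0, -0.001, -0.009, -0.000, 0, 0, 0, 0, -0.004, -0.017, -0.000, 0, 0, 0, 0, -0.004, -0.017, -0.000, 0, 0, 0]
[0, -0.003, -0.008, -0.000, 0, 0, 0, 0, -0.007, -0.016, -0.000, 0, 0, 0, 0, -0.007, -0.016, -0.000, 0, 0, 0]
```

Emit:
jog_arm --motion '[0,0.001,-0.01,0,0,0,0,0,0.003,-0.018,0,0,0,0,0,0.003,-0.018,0,0,0,0]'

```text
t: 15.5
tool_pos: [0.5972, 0.1792, 0.0839]
orientation: [3.135, 0.173, -0.002]
force: [-1.1, -1.8, -0.2]
opening: 0.0003
```

Emit:
jog_arm --motion '[0,0.002,-0.009,0,0,0,0,0,0.003,-0.017,0,0,0,0,0,0.003,-0.017,0,0,0,0]'

```text
t: 15.8
tool_pos: [0.5983, 0.1881, 0.0842]
orientation: [3.136, 0.174, -0.001]
force: [0.6, -1.8, -0.2]
opening: 0.0006
```

Emit:
jog_arm --motion '[0,0,-0.009,0,0,0,0,0,0,-0.018,0,0,0,0,0,0,-0.018,0,0,0,0]'

```text
t: 16.1
tool_pos: [0.5977, 0.1977, 0.0845]
orientation: [3.136, 0.174, 0.001]
force: [1.5, -1.6, -0.7]
opening: 0.0005
```

Emit:
jog_arm --motion '[0,-0.001,-0.009,0,0,0,0,0,-0.004,-0.017,0,0,0,0,0,-0.004,-0.017,0,0,0,0]'

```text
t: 16.4
tool_pos: [0.5948, 0.2068, 0.0847]
orientation: [-3.136, -0.175, -0.002]
force: [1.4, -0.2, -0.1]
opening: 0.0
```

Emit:
jog_arm --motion '[0,-0.003,-0.008,0,0,0,0,0,-0.007,-0.016,0,0,0,0,0,-0.007,-0.016,0,0,0,0]'

```text
t: 16.7
tool_pos: [0.5901, 0.2153, 0.0848]
orientation: [-3.135, -0.176, -0.003]
force: [1.1, 1.3, 0.1]
opening: 0.0003
```

```bash
python3 b.py 5
```

```text
t 16.7 phi 41.0 r 45.8 z 0.0848 Fr 1.7 Ft 0.3 Fz 0.1 yaw 6.4
[0, -0.012, -0.003, 0.002, 0, 0, 0, 0, -0.018, -0.009, 0.002, 0, 0, 0, 0, -0.018, -0.009, 0.002, 0, 0, 0]
[0, -0.007, -0.006, -0.000, 0, 0, 0, 0, -0.014, -0.011, -0.000, 0, 0, 0, 0, -0.014, -0.011, -0.000, 0, 0, 0]
[0, -0.008, -0.004, -0.000, 0, 0, 0, 0, -0.016, -0.008, -0.000, 0, 0, 0, 0, -0.016, -0.008, -0.000, 0, 0, 0]
[0, -0.008, -0.003, -0.000, 0, 0, 0, 0, -0.017, -0.005, -0.000, 0, 0, 0, 0, -0.017, -0.005, -0.000, 0, 0, 0]
[0, -0.009, -0.001, -0.000, 0, 0, 0, 0, -0.017, -0.002, -0.000, 0, 0, 0, 0, -0.017, -0.002, -0.000, 0, 0, 0]
```

Emit:
jog_arm --motion '[0,-0.012,-0.003,0.002,0,0,0,0,-0.018,-0.009,0.002,0,0,0,0,-0.018,-0.009,0.002,0,0,0]'

```text
t: 17.0
tool_pos: [0.5836, 0.2176, 0.0848]
orientation: [3.136, 0.175, 0.013]
force: [14.9, -7.1, -4.0]
opening: 0.0006
```

Emit:
jog_arm --motion '[0,-0.008,-0.005,0,0,0,0,0,-0.015,-0.01,0,0,0,0,0,-0.015,-0.01,0,0,0,0]'

```text
t: 17.3
tool_pos: [0.5829, 0.2177, 0.0855]
orientation: [3.131, 0.17, 0.037]
force: [38.0, -15.3, -20.2]
opening: 0.0005
```

Emit:
jog_arm --motion '[0,-0.008,-0.003,0,0,0,0,0,-0.016,-0.007,0,0,0,0,0,-0.016,-0.007,0,0,0,0]'

```text
t: 17.6
tool_pos: [0.5829, 0.2171, 0.0864]
orientation: [3.127, 0.166, 0.063]
force: [43.3, -12.6, -24.3]
opening: 0.0005
```

Emit:
jog_arm --motion '[0,-0.008,-0.002,0,0,0,0,0,-0.017,-0.004,0,0,0,0,0,-0.017,-0.004,0,0,0,0]'

```text
t: 17.9
tool_pos: [0.5828, 0.2161, 0.0876]
orientation: [3.125, 0.162, 0.092]
force: [45.0, -7.1, -25.1]
opening: 0.0002
```

```bash
sed -i 's/radians(11)/radians(12.2)/' b.py; python3 b.py 5
```

```text
t 17.9 phi 48.4 r 41.2 z 0.0876 Fr 24.6 Ft -38.4 Fz -25.1 yaw 5.9
[0, -0.005, -0.007, 0.007, 0, 0, 0, 0, -0.012, -0.013, 0.006, 0, 0, 0, 0, -0.012, -0.013, 0.006, 0, 0, 0]
[0, -0.007, -0.005, -0.000, 0, 0, 0, 0, -0.015, -0.009, -0.001, 0, 0, 0, 0, -0.015, -0.009, -0.001, 0, 0, 0]
[0, -0.008, -0.003, -0.001, 0, 0, 0, 0, -0.017, -0.005, -0.001, 0, 0, 0, 0, -0.017, -0.005, -0.001, 0, 0, 0]
[0, -0.009, -0.001, -0.001, 0, 0, 0, 0, -0.017, -0.001, -0.001, 0, 0, 0, 0, -0.017, -0.001, -0.001, 0, 0, 0]
[0, -0.009, 0.001, -0.000, 0, 0, 0, 0, -0.017, 0.002, -0.001, 0, 0, 0, 0, -0.017, 0.002, -0.001, 0, 0, 0]
```

The stop is felt: motion is blocked at φ ≈ 53°, with the resistance up to about 50 N along the spoke normal. That is firm but below 70 N. I relieve it at once, then look.

```bash
python3 w.py .084 44 38 32
```

```text
t 17.9 phi 48.4 r 41.2 z 0.0876 Fr 24.6 Ft -38.4 Fz -25.1 yaw 5.9
0, 0.005, 0.004, 0.008, 0.009, -0.037, -0.005,
0, 0.01, 0.011, 0.008, 0.009, -0.037, -0.005,
0, 0.014, 0.019, 0.008, 0.009, -0.037, -0.005,
```

Emit:
jog_arm --motion '[0,0.01,0.011,0,0,0,0,0,0.014,0.019,0.004,0.009,-0.037,-0.005,0,0.014,0.019,0.008,0.009,-0.037,-0.005]'

```text
t: 18.2
tool_pos: [0.5914, 0.207, 0.084]
orientation: [-3.136, -0.174, 0.003]
force: [-0.6, 0.8, -0.0]
opening: 0.0007
```

```bash
python3 w.py .084 20 10 0 -10 -20;python3 - <<'E'
from h import *
for n in ["side","top"]:
    cs=read_camera(n);f=cs["frame"]
    f=f[190:340,250:400] if n=="side" else f[200:300,195:345]
    cv2.imwrite(f"pics/{n}11.png",cv2.resize(f,None,fx=4,fy=4,interpolation=cv2.INTER_CUBIC)[:,:,::-1])
    print(n,[(proj(cs,W+np.append(.069*np.array([np.cos(np.radians(a)),np.sin(np.radians(a))]),0))-([250,190] if n=="side" else [195,200]))*4 for a in (70,80,190,200,310,320)])
E
```

```text
t 18.2 phi 31.1 r 42.0 z 0.084 Fr -0.1 Ft 1.0 Fz -0.0 yaw 6.3
0, 0.005, 0.015, 0.0, -0.0, 0.001, -0.0,
0, 0.008, 0.03, 0.0, -0.0, 0.001, -0.0,
0, 0.007, 0.044, 0.0, -0.0, 0.001, -0.0,
0, 0.004, 0.059, 0.0, -0.0, 0.001, -0.0,
0, -0.001, 0.072, 0.0, -0.0, 0.001, -0.0,
side [array([231.02790807, 451.16239955]), array([255.23242957, 456.16295775]), array([427.55251939, 357.50741729]), array([421.44566584, 343.40489355]), array([210.52988987, 304.2526166 ]), array([192.52894258, 313.44594999])]
top [array([ 81.55539386, 145.21324187]), array([ 75.1119629 , 166.76395258]), array([220.88877439, 319.476435  ]), array([242.82326031, 314.08937454]), array([302.60355351, 111.30295399]), array([287.11259126,  95.13901582])]
```

View pics/side11.png

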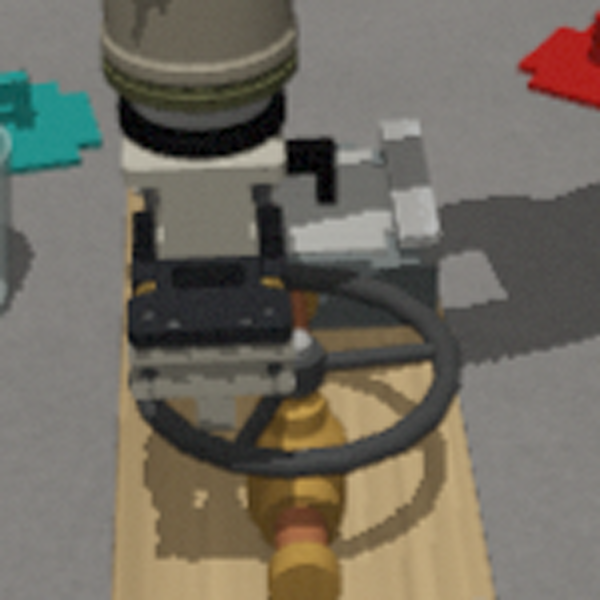

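View pics/top11.png

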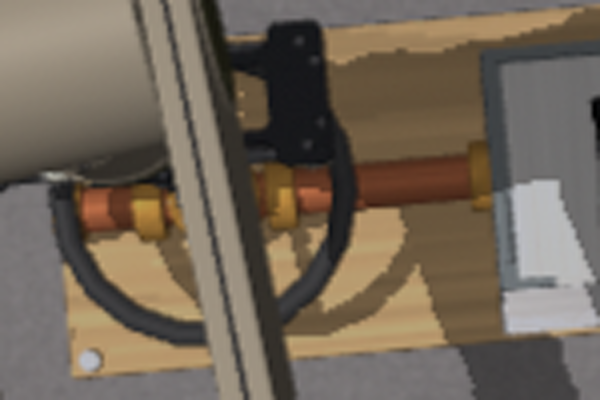

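The side crop shows spokes ending at (238,440) and (435,352), i.e. about 72° and 192° at the stop. That is about 1.27 turns from the start. A quarter turn back puts the trailing spoke, now at about -48°, at about -138°. I push it clockwise from inside the same window.

```bash
python3 w.py .084 22 12 2 -8 -18 -28 -38 -48
```

```text
t 18.3 phi 32.4 r 41.3 z 0.0832 Fr -0.4 Ft 0.4 Fz 0.2 yaw 6.3
0, 0.007, 0.014, -0.002, 0.0, 0.001, -0.0,
0, 0.009, 0.028, -0.002, 0.0, 0.001, -0.0,
0, 0.009, 0.043, -0.002, 0.0, 0.001, -0.0,
0, 0.007, 0.057, -0.002, 0.0, 0.001, -0.0,
0, 0.002, 0.071, -0.002, 0.0, 0.001, -0.0,
0, -0.005, 0.084, -0.002, 0.0, 0.001, -0.0,
0, -0.014, 0.095, -0.002, 0.0, 0.001, -0.0,
0, -0.025, 0.104, -0.002, 0.0, 0.001, -0.0,
```

Emit:
jog_arm --motion '[0,0.007,0.014,-0.002,0,0,0,0,0.009,0.028,-0.002,0,0,0,0,0.009,0.043,-0.002,0,0,0,0,0.007,0.057,-0.002,0,0,0,0,0.002,0.071,-0.002,0,0,0,0,-0.005,0.084,-0.002,0,0,0,0,-0.014,0.095,-0.002,0,0,0,0,-0.025,0.104,-0.002,0,0,0]'

```text
t: 19.1
tool_pos: [0.5838, 0.1542, 0.0846]
orientation: [-3.136, -0.174, -0.0]
force: [1.8, 3.1, 0.3]
opening: 0.0005
```

```bash
python3 w.py .084 -56 -64 -72 -80 -86 -92 -96 -96
```

```text
t 19.1 phi -47.8 r 42.0 z 0.0846 Fr -1.1 Ft 3.4 Fz 0.3 yaw 6.3
0, -0.01, 0.006, 0.001, -0.0, -0.0, -0.0,
0, -0.021, 0.011, 0.001, -0.0, -0.0, -0.0,
0, -0.032, 0.014, 0.001, -0.0, -0.0, -0.0,
0, -0.044, 0.016, 0.001, -0.0, -0.0, -0.0,
0, -0.053, 0.016, 0.001, -0.0, -0.0, -0.0,
0, -0.061, 0.015, 0.001, -0.0, -0.0, -0.0,
0, -0.067, 0.014, 0.001, -0.0, -0.0, -0.0,
0, -0.067, 0.014, 0.001, -0.0, -0.0, -0.0,
```

Emit:
jog_arm --motion '[0,-0.01,0.006,0.001,0,0,0,0,-0.021,0.011,0.001,0,0,0,0,-0.032,0.014,0.001,0,0,0,0,-0.044,0.016,0.001,0,0,0,0,-0.053,0.016,0.001,0,0,0,0,-0.061,0.015,0.001,0,0,0,0,-0.067,0.014,0.001,0,0,0,0,-0.067,0.014,0.001,0,0,0]'

```text
t: 19.9
tool_pos: [0.5514, 0.1429, 0.0845]
orientation: [3.136, 0.174, 0.002]
force: [2.7, -0.3, 0.6]
opening: 0.0006
```

```bash
python3 w.py .084 -100 -104 -108;python3 - <<'E'
from h import *
for n in ["side","top"]:
    cs=read_camera(n);f=cs["frame"]
    f=f[190:340,250:400] if n=="side" else f[200:300,195:345]
    cv2.imwrite(f"pics/{n}12.png",cv2.resize(f,None,fx=4,fy=4,interpolation=cv2.INTER_CUBIC)[:,:,::-1])
    print(n,[((proj(cs,W+np.append(.069*np.array([np.cos(np.radians(a)),np.sin(np.radians(a))]),0))-([250,190] if n=="side" else [195,200]))*4).round() for a in (-30,-20,-10,90,100,110,210,220,230)])
E
```

```text
t 19.9 phi -95.5 r 42.6 z 0.0845 Fr 0.0 Ft 2.7 Fz 0.6 yaw 6.3
0, -0.006, -0.003, 0.001, 0.0, -0.001, -0.0,
0, -0.012, -0.004, 0.001, 0.0, -0.001, -0.0,
0, -0.017, -0.007, 0.001, 0.0, -0.001, -0.0,
side [array([177., 324.]), array([165., 337.]), array([156., 350.]), array([281., 458.]), array([306., 458.]), array([332., 454.]), array([412., 330.]), array([398., 319.]), array([382., 308.])]
top [array([269.,  82.]), array([249.,  72.]), array([227.,  66.]), array([ 73., 189.]), array([ 74., 212.]), array([ 79., 233.]), array([263., 305.]), array([282., 292.]), array([299., 277.])]
```

View pics/side12.png

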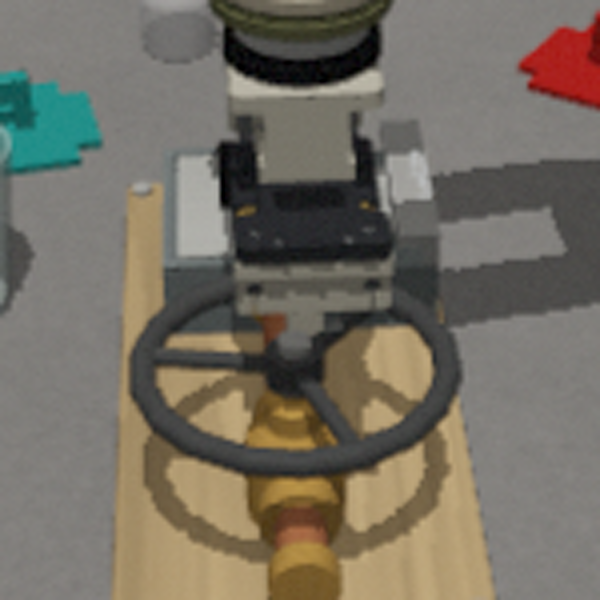

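View pics/top12.png

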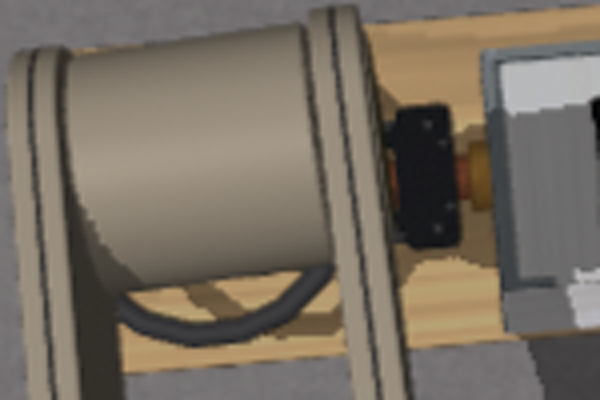

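The side crop shows spokes ending at (157,355) and (350,440), i.e. about -5° and 115°. So the wheel has backed off about 77°, and another 12° or so is needed.

Emit:
jog_arm --motion '[0,-0.006,-0.003,0.001,0,0,0,0,-0.012,-0.004,0.001,0,0,0,0,-0.017,-0.007,0.001,0,0,0,0,-0.017,-0.007,0.001,0,0,0]'

```text
t: 20.4
tool_pos: [0.5428, 0.1453, 0.0841]
orientation: [3.136, 0.174, 0.002]
force: [4.0, -2.6, 1.2]
opening: 0.0004
```

```bash
python3 w.py .084 -100 -92; python3 w.py .2 -90
```

```text
t 20.4 phi -107.7 r 42.0 z 0.0841 Fr 1.3 Ft 4.6 Fz 1.2 yaw 6.3
0, 0.011, 0.004, 0.0, 0.001, -0.001, -0.0,
0, 0.022, 0.006, 0.0, 0.001, -0.001, -0.0,
t 20.4 phi -107.7 r 42.0 z 0.0841 Fr 1.3 Ft 4.6 Fz 1.2 yaw 6.3
0, 0.025, 0.007, -0.232, 0.001, -0.001, -0.0,
```

Emit:
jog_arm --motion '[0,0.011,0.004,0,0,0,0,0,0.025,0.006,0,0,0,0,0,0.03,0.006,0,0,0,0,0,0.03,0.006,-0.06,0,0,0,0,0.03,0.006,-0.14,0,0,0,0,0.03,0.006,-0.22,0,0,0,0,0.03,0.006,-0.28,0,0,0]'

```text
t: 21.1
tool_pos: [0.5583, 0.1442, 0.2266]
orientation: [3.136, 0.174, 0.004]
force: [0.6, -0.5, 0.0]
opening: 0.0007
```

Emit:
jog_arm --motion '[0,-0.08,0.1,-0.02,0,0,0,0,-0.16,0.2,-0.04,0,0,0,0,-0.24,0.3,-0.06,0,0,0,0,-0.28,0.4,-0.08,0,0,0,0,-0.28,0.5,-0.08,0,0,0,0,-0.28,0.55,-0.08,0,0,0,0,-0.28,0.55,-0.08,0,0,0,0,-0.28,0.55,-0.08,0,0,0]'

```text
t: 21.9
tool_pos: [0.449, -0.1471, 0.2664]
orientation: [3.136, 0.167, 0.003]
force: [0.7, 0.7, -0.5]
opening: 0.0005
```

Run:
```python
from h import *
s=read_state();print(s["t"],s["tool_pos"],s["force"])
c=read_camera("top");cs=read_camera("side")
cv2.imwrite("pics/t13.png",cv2.resize(c["frame"][190:310,195:405],None,fx=3.8,fy=3.8,interpolation=cv2.INTER_CUBIC)[:,:,::-1])
cv2.imwrite("pics/s13.png",cs["frame"][:,:,::-1])
cv2.imwrite("pics/tf13.png",c["frame"][:,:,::-1])
print("W crop px",(proj(c,W)-[195,190]+.5)*3.8-.5)
```

```text
21.9 [ 0.44897105 -0.14711518  0.26644599] [ 0.7414995   0.68429462 -0.53144637]
W crop px [193.03938178 221.6526834 ]
```

View pics/t13.png

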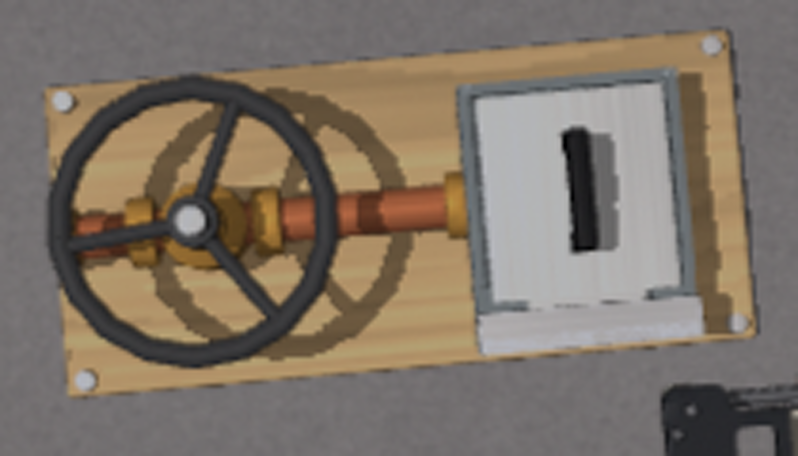

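View pics/s13.png

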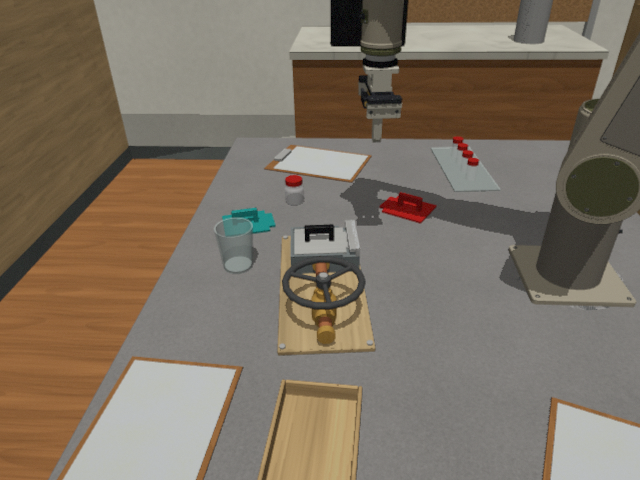

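The top crop shows the lid flush in its frame (475–690, 85–305). The spokes end at (236,106), (68,244) and (277,315), i.e. about -20°, 100° and 222°, roughly 91° clockwise of the stop. Bystanders stand where they were, and the arm is clear.

```bash
python3 -c "
from plant import *
print(read_state()['dq'].round(4)); print(close_job())"
```

```text
[ 0.0323 -0.0089  0.0083  0.0019 -0.0016  0.003 ]
the job is handed in; nothing more can be done
None
```

The lid is back on the strainer and the gate valve is open, backed off about a quarter turn. The job is handed in at about 22 s of the 72 s allowed; the hand-in gave no verdict.

- **Lid:** I took the aluminium lid by its handle and slid the tongue under the ledge at 12° until I felt the back wall at about 5 N. Then I backed off, swung it flat and released it. By the arm's readings just before release it was within 0.5 mm of the seat in every direction. The last top picture shows it flush inside its rims.
- **Valve:** With closed fingers I pushed a spoke counter-clockwise for about 1.27 turns until it came up against a firm stop. I then pushed the wheel back clockwise, and the pictures put the spokes about 91° (give or take 3°) back from the stop.
- **Bystanders and clearance:** In the last pictures the beaker, jar and tray look to be standing where they were, judged by eye. The arm was touching nothing.

**Harder than intended:** I sent the last pushes as a group of short moves, so three of them still pushed after the wheel had met the stop. The tool's force readings there reached about 52 N, below the 70 N limit but more than a gentle touch. The finger contact force itself could not be read.

**Less certain:** The spoke angle at the stop came mostly from the side camera, which was about 2 mm off from the arm's readings.

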